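# Unstack cassette magazines into their loading bays

### The job

The four filled cassette magazines arrived cross-stacked on the steel tray; take the stack apart and set each magazine into the loading bay of its own colour: flat on the plate, centred between the end stops and in line with the bay. Put both upper magazines into their bays before moving the lower two, keep them all level, set them down gently rather than dropping them, and leave the specimen pot and the slide box where they stand.

Things in the scene. Friction and masses are not known exactly. Their poses are not given: they have to be found in the camera images.
- yellow_mag_center (a point): Loose magazine of yellow cassettes: block 130 mm long (x axis), 36 wide (y), 32 high (z up), flat top, white ends, 0.18 kg. Point: its centre. Upper layer: centre 54 mm above the table, lying across both lower magazines. The two of a layer lie parallel with a gap of about 50 mm; the layers cross squarely. Grip across the width at mid-length; ends are alike.
- pink_mag_center (a point): Loose magazine of pink cassettes: block 130 mm long (x axis), 36 wide (y), 32 high (z up), flat top, white ends, 0.18 kg. Point: its centre. Upper layer: centre 54 mm above the table, lying across both lower magazines. The two of a layer lie parallel with a gap of about 50 mm; the layers cross squarely. Grip across the width at mid-length; ends are alike.
- blue_mag_center (a point): Loose magazine of blue cassettes: block 130 mm long (x axis), 36 wide (y), 32 high (z up), flat top, white ends, 0.18 kg. Point: its centre. Lower layer, under both upper ones, on a fixed 6 mm steel tray: centre 22 mm above the table. The two of a layer lie parallel with a gap of about 50 mm; the layers cross squarely. Grip across the width at mid-length; ends are alike.
- green_mag_center (a point): Loose magazine of green cassettes: block 130 mm long (x axis), 36 wide (y), 32 high (z up), flat top, white ends, 0.18 kg. Point: its centre. Lower layer, under both upper ones, on a fixed 6 mm steel tray: centre 22 mm above the table. The two of a layer lie parallel with a gap of about 50 mm; the layers cross squarely. Grip across the width at mid-length; ends are alike.
- yellow_bay_top (a point): Fixed yellow loading bay: grey plate 166 mm long (x axis), 60 wide (y), 6 thick, yellow panel on top, and at each end a yellow stop rising 16 mm above the table, 154 mm free between them; long sides open. Point: centre of the plate's top face (a magazine resting there has its centre 16 mm higher).
- pink_bay_top (a point): Fixed pink loading bay: grey plate 166 mm long (x axis), 60 wide (y), 6 thick, pink panel on top, and at each end a pink stop rising 16 mm above the table, 154 mm free between them; long sides open. Point: centre of the plate's top face (a magazine resting there has its centre 16 mm higher).
- blue_bay_top (a point): Fixed blue loading bay: grey plate 166 mm long (x axis), 60 wide (y), 6 thick, blue panel on top, and at each end a blue stop rising 16 mm above the table, 154 mm free between them; long sides open. Point: centre of the plate's top face (a magazine resting there has its centre 16 mm higher).
- green_bay_top (a point): Fixed green loading bay: grey plate 166 mm long (x axis), 60 wide (y), 6 thick, green panel on top, and at each end a green stop rising 16 mm above the table, 154 mm free between them; long sides open. Point: centre of the plate's top face (a magazine resting there has its centre 16 mm higher).
- pot_center (a point): Bystander: loose specimen pot, pale translucent with a red lid, 52 mm in diameter and 58 mm high, standing on the table beyond the stack. This point is its centre, 29 mm up.
- slidebox_center (a point): Bystander: loose slide box, white with a black lid, 51 x 86 x 35 mm (x, y, z), lying on the table beyond the stack. This point is its centre, 17.5 mm up.
Mind the look-alikes: they are no part of the job. What is shaped like the part that bears blue_bay_top but white is not meant. What is shaped like the part that bears pink_mag_center but brown is not meant.

How it is judged:
By the outcome, as a careful person would: the job done as asked, in the order asked, and still so for the second after the job is handed in, with the robot touching nothing.
It also fails if it takes over 128 s, if anything falls off the work surface, if the arm or the gripper's body presses on something with over 40 N, if the wrist force passes 120 N, or if a joint passes its speed limit or range.

### The arm

A 7-joint arm with a two-finger parallel gripper is mounted at the origin on the work surface. World frame = base frame: x ahead of the robot, y to its left, z up, the work surface at z = 0. Lengths are in mm, angles in rad, forces in N, time in s.
With the tool pointing down it reaches from about 425 to 1025 mm from the base axis. Payload 9.4 kg.
Tool frame: the origin (TCP) lies at the very end of the fingers, on their centre line; the grasp point (between the pads) lies 19 mm behind it; z points along the fingers, y is the direction in which the jaws open and shut (so a half turn about z gives the same grasp; the last joint's range is limited). The gripper opens to 93 mm and grips with 3 to 60 N. Pads are 15 mm wide; open, the fingers measure 128 mm over their backs; the gripper's body (75 mm by 188 mm) begins 65 mm behind the grasp point.
Start: joints at [-1.245, 0.599, -0.003, 1.599, 0.002, 0.943, -0.08], TCP at [284.201, 666.974, 218.618] pointing down, gripper open.
Joint ranges: [-2.57, 2.57], [-0.35, 1.97], [-1.29, 1.29], [0.11, 2.56], [-1.05, 4.19], [0.11, 1.86], [-2.63, 2.63]. Speed limits (rad/s): [2.22, 2.22, 3.01, 3.01, 3.14, 3.14, 3.14].

### API

Orientations are given as a unit quaternion [w, x, y, z].
In Python, from rig import monitor, imaging, workorder gives the robot as it stands.
- The arm moves only by the tool step_arm, never from a script. Its arguments are lists of equal length, an entry for each row: "dr": the turn, a rotation vector about the tool's x, y, z in degrees, a list of three; "translation": the shift along the tool's x, y, z in m, a list of three; "jaw": the opening in per cent of the stroke, from 0 (shut) to 100 (fully open). A call has 1 to 10 rows; each row shifts and turns the commanded pose from where the row before left it, along the tool's axes as they then stand; what a row does not reach is not made up. A row lasts 1/10 s, in which the tool goes at most 50 mm and 8.59 degrees, less where a joint would pass 70% of its speed; a pose out of reach is approached as far as the arm can. A call with a gripper value outside its range is refused whole. The fingers move at their own pace and stop on an object; the grip force is fixed at half the most. Time passes only in rows, so rows that do not move let the fingers close. It gives the time, the measured TCP pose, the force and the opening at its end, in the units of the state.
- monitor.observe(): the state, without advancing time (a new reading comes with each control period).
- imaging.capture(name): name is "scene" or "side" or "wrist"; returns the picture (420x560x3 uint8, red, green, blue); there is no depth.
- imaging.get_calibration(name): a dict with "fov_y" (degrees; the focal length in pixels is half the picture's height over the tangent of half this angle, whatever the lens; pixels are square), "cx", "cy" (the principal point, pixels), "D" ([k1, k2, p1, p2, k3] as OpenCV has them; the pictures are not rectified), "extrinsics" (4x4, takes a point from world to camera coordinates); the wrist camera has in their place "hand_eye" (4x4, takes a point from camera to tool coordinates, whose origin is the TCP and whose axes are the flange's). Camera axes: x right, y down, z forward; pixel columns grow to the right and rows downward; lengths in mm; the calibration is good to about 2 mm. A picture is of the moment at which its call begins: read the wrist's pose just before it. get_calibration takes no time and is no camera call.
- workorder.finish_job(): hands the job in, once; it reports no verdict.
The state is a dict: "time": time; "qpos": joint angles; "qd": joint speeds; "tau": joint torques, N m; "tcp_pos": TCP position; "eef_rot": TCP orientation; "contact_force": force on the tool from outside, world axes, zero at the start; "moment": the same for the moment, N m; "gripper_width": opening from 0.0 (shut) to 1.0 (fully open).
Only numpy, scipy, OpenCV 4.12 (cv2) and the standard library are available. Lean on these libraries where they do the work, as an engineer would, in place of code of your own. Each camera call takes 0.05 s, during which the arm holds its last target. There are 200 camera calls.

## Working session

There is one attempt and no reset: what is moved stays moved. The work goes in short steps, Python scripts to look and compute and a tool call to move; the robot and the scene stay as the last step left them, time stands still between calls to the robot, and variables do not carry over. Pictures are saved under pics/ and viewed, about 12 in all and at most 16, crops included, and the job is handed in when it is done.

Besides the shell and the picture viewer there is one more tool, called after "Request:" as a command line: name --argument value ..., lists and objects as JSON in quotes. step_arm: Moves the arm, as the interface text tells. Its arguments: {"type":"object","properties":{"dr":{"type":"array"},"translation":{"type":"array"},"jaw":{"type":"array"}},"required":["dr","translation","jaw"]}

```bash
mkdir -p pics; ls
python3 - <<'E'
from rig import monitor, imaging
import cv2,json
s=monitor.observe();print(s)
for n in("scene","side","wrist"):
    c=imaging.get_calibration(n);print(n,{k:(v.tolist() if hasattr(v,'tolist') else v) for k,v in c.items()})
    im=imaging.capture(n);cv2.imwrite(f"pics/{n}0.png",im[:,:,::-1])
E
```

```text
pics
{'time': 0.0, 'qpos': array([-1.2446814 ,  0.60012252, -0.00253555,  1.60011433,  0.00180423,
        0.94291532, -0.07978915]), 'qd': array([ 1.23942715e-03,  3.03420224e-03, -9.88149396e-04, -1.57534478e-04,
       -1.00158001e-04,  1.28611774e-03,  4.38376809e-05]), 'tau': array([-1.41118595e-03, -7.65036321e+01,  1.49672225e+00, -2.52348357e+01,
       -5.24649408e-02,  1.68754882e-02,  1.79017779e-04]), 'tcp_pos': array([284.03820288, 666.51415089, 217.76752846]), 'eef_rot': array([-8.12700882e-05,  2.00016409e-01,  9.79792238e-01, -7.74490445e-04]), 'contact_force': array([-0.53143745, -0.01343673,  0.33904315]), 'moment': array([ 0.01572284, -0.0383361 ,  0.00329856]), 'gripper_width': 0.9981776916894504}
scene {'fov_y': 57.36674366901006, 'cx': 277.2697346919472, 'cy': 210.7063508731298, 'D': [-0.040995904193008116, 0.0, 0.0, 0.0, 0.0], 'extrinsics': [[-0.5605658588174239, 0.8278723235754156, -0.019832644456200785, 330.63486158279966], [0.5656802124331644, 0.36532080040296017, -0.7392879074180172, -192.08202982355914], [-0.604790720158514, -0.4256384952642121, -0.6730973
[... 215 characters left out ...]
5539666, -0.4835269893017698, -0.007035441621018411, -475.0169542987508], [-0.36179137187323307, -0.6451381216870805, -0.6729812829374595, 175.6383080454874], [0.3208657820025694, 0.5916066721757213, -0.7396260510400156, 1344.9963110535625], [0.0, 0.0, 0.0, 1.0]]}
wrist {'fov_y': 65.77137383630813, 'cx': 278.2935996680086, 'cy': 206.10095546403053, 'D': [-0.07419617617750691, 0.0, 0.0, 0.0, 0.0], 'hand_eye': [[-0.00024095962714046156, -0.9596904797351987, -0.28105893517922476, 77.51173187899721], [0.999999743252039, -4.1571525871323747e-05, -0.0007153793831162458, 1.5920862096454602], [0.0006748587345801845, -0.281059035395466, 0.9596902433536855, -165.27582309248524], [0.0, 0.0, 0.0, 1.0]]}
```

View pics/scene0.png

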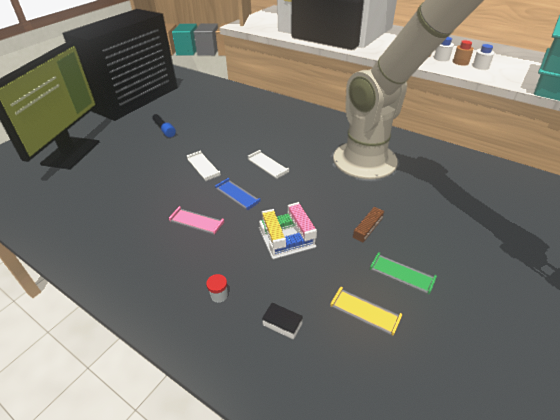

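View pics/side0.png

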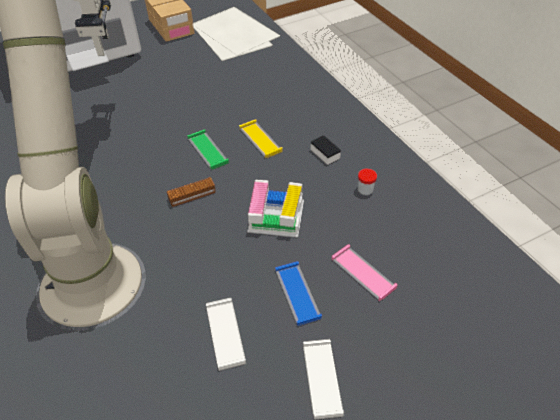

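The scene view shows the stack near (287,230), with the green bay at (403,272), yellow (366,310), blue (237,193) and pink (196,220). The white bays and the brown magazine are the decoys. The side view agrees. Next I'll rectify both views onto the known heights and measure.

```bash
cat > h.py <<'E'
from rig import monitor, imaging
import cv2, numpy as np
from scipy.spatial.transform import Rotation as R
def cam(n,s=None):
    c=imaging.get_calibration(n); f=210/np.tan(np.radians(c['fov_y']/2))
    K=np.array([[f,0,c['cx']],[0,f,c['cy']],[0,0,1]]);D=np.array(c['D'])
    if n=='wrist':
        q=s['eef_rot'];T=np.eye(4);T[:3,:3]=R.from_quat([q[1],q[2],q[3],q[0]]).as_matrix();T[:3,3]=s['tcp_pos']
        E=np.linalg.inv(T@np.array(c['hand_eye']))
    else: E=np.array(c['extrinsics'])
    return K,D,E
def proj(n,P,s=None):
    K,D,E=cam(n,s);return cv2.projectPoints(np.asarray(P,float).reshape(-1,3),cv2.Rodrigues(E[:3,:3])[0],E[:3,3],K,D)[0][:,0]
def top(n,im,z,x0,x1,y0,y1,res=1.,s=None):
    """top view: row ~ x descending (up=+x), col ~ y descending"""
    xs=np.arange(x1,x0,-res);ys=np.arange(y1,y0,-res)
    X,Y=np.meshgrid(xs,ys,indexing='ij')
    p=proj(n,np.stack([X,Y,np.full_like(X,z)],-1),s).reshape(*X.shape,2).astype(np.float32)
    return cv2.remap(im,p[...,0],p[...,1],cv2.INTER_LINEAR)
H={'yellow':(20,32),'green':(55,80),'blue':(105,125),'pink':(155,175)}
def blobs(t,col,x1,y1,res=1.,amin=800):
    h=cv2.cvtColor(t,cv2.COLOR_RGB2HSV);lo,hi=H[col]
    m=cv2.inRange(h,(lo,70,70),(hi,255,255));m=cv2.morphologyEx(m,cv2.MORPH_CLOSE,np.ones((7,7)))
    out=[]
    for c in cv2.findContours(m,cv2.RETR_EXTERNAL,cv2.CHAIN_APPROX_NONE)[0]:
        if cv2.contourArea(c)*res*res<amin: continue
        b=cv2.boxPoints(cv2.minAreaRect(c));w=np.stack([x1-b[:,1]*res,y1-b[:,0]*res],1)
        e=[w[1]-w[0],w[2]-w[1]];l=[np.linalg.norm(v) for v in e];k=int(l[1]>l[0])
        out.append((w.mean(0).round(1),np.round([l[k],l[1-k]],1),round(float(np.degrees(np.arctan2(e[k][1],e[k][0]))%180),1)))
    return out
E
python3 - <<'E'
from h import *
for n in('scene','side'):
    im=cv2.imread(f'pics/{n}0.png')[:,:,::-1].copy()
    for z in(6,70):
        t=top(n,im,z,200,1100,-600,600)
        for c in H: print(n,z,c,blobs(t,c,1100,600))
        cv2.imwrite(f'pics/top_{n}{z}.png',cv2.resize(t,(800,600))[:,:,::-1])
E
```

```text
scene 6 yellow [(array([483.1, -89.7], dtype=float32), array([130.1,  43.7], dtype=float32), 48.9), (array([605.6, 277.7], dtype=float32), array([171.9,  72.2], dtype=float32), 93.1)]
scene 6 green [(array([442.8, -71.3], dtype=float32), array([53.9, 41.7], dtype=float32), 52.6), (array([440. , 312.2], dtype=float32), array([170.8,  73.1], dtype=float32), 92.5)]
scene 6 blue [(array([ 419. , -281.5], dtype=float32), array([185.3,  69.4], dtype=float32), 79.4), (array([509.3,  -2.8], dtype=float32), array([118.4,  57.1], dtype=float32), 143.4)]
scene 6 pink [(array([409.2, -31.8], dtype=float32), array([133.8,  47.6], dtype=float32), 54.8), (array([ 594. , -309.1], dtype=float32), array([178.7,  72. ], dtype=float32), 101.4)]
scene 70 yellow [(array([535.7, -51.2], dtype=float32), array([120.2,  40.5], dtype=float32), 49.2), (array([649., 288.], dtype=float32), array([158.8,  66.3], dtype=float32), 93.1)]
scene 70 green [(array([498.8, -34.1], dtype=float32), array([49.3, 38.5], dtype=float32), 54.0), (array([496.1, 319.9], dtype=float32), array([157.5,  67.2], dtype=float32), 92.6)]

[... 1139 characters left out ...]
], dtype=float32), array([116.5,  40.3], dtype=float32), 49.4), (array([579.5, 211.3], dtype=float32), array([176.5,  67.6], dtype=float32), 92.3)]
side 70 green [(array([424.1, 243.3], dtype=float32), array([175.5,  62.5], dtype=float32), 92.3), (array([ 458.3, -100.2], dtype=float32), array([110.4,  48.7], dtype=float32), 142.5)]
side 70 blue [(array([ 405.3, -313.4], dtype=float32), array([168.9,  61.7], dtype=float32), 79.6), (array([502. , -27.3], dtype=float32), array([57.2, 48.8], dtype=float32), 53.1)]
side 70 pink [(array([462.3,  -3.1], dtype=float32), array([114. ,  39.2], dtype=float32), 54.8), (array([ 568.5, -338.6], dtype=float32), array([165.1,  66.7], dtype=float32), 101.8)]
```

View pics/top_scene6.png

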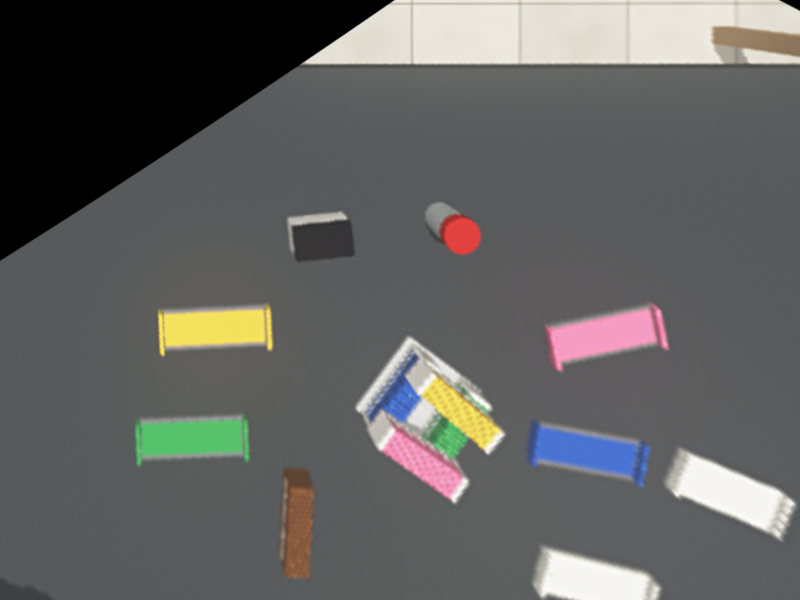

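Both cameras agree to within 1 cm:

| Part | Position (x, y) | Angle |
|---|---|---|
| Yellow magazine | (535,-53) | 50–55° |
| Pink magazine | (465,0) | 50–55° |
| Yellow bay | (609,279) | 92.5° |
| Green bay | (443,313) | 92.5° |
| Blue bay | (423,-279) | 79.5° |
| Pink bay | (597,-306) | 101.6° |

The yellow and pink magazine centres are 88 mm apart, against the 86 expected. The pot is near (745,-90) and the slide box near (745,115). I'll look at the yellow and green bays first with the wrist camera.

Request:
step_arm --dr '[[0, 0, 8.05], [0, 0, 8.05], [0, 0, 8.05], [0, 0, 8.05], [0, 0, 8.05], [0, 0, 8.05], [0, 0, 8.05], [0, 0, 8.05]]' --translation '[[0, 0, 0], [0, 0, 0], [0, 0, 0], [0, 0, 0], [0, 0, 0], [0, 0, 0], [0, 0, 0], [0, 0, 0]]' --jaw '[65, 65, 65, 65, 65, 65, 65, 65]'

```text
time: 0.95
tcp_pos: [284.0, 666.8, 218.3]
eef_rot: [0.0, 0.693, 0.721, -0.0]
contact_force: [0.6, 0.0, 1.0]
gripper_width: 0.651
```

Request:
step_arm --dr '[[0, 0, 0], [0, 0, 0], [0, 0, 0], [0, 0, 0], [0, 0, 0], [0, 0, 0], [0, 0, 0], [0, 0, 0], [0, 0, 0], [0, 0, 0]]' --translation '[[-0.0357, 0.0252, -0.0091], [-0.0357, 0.0252, -0.0091], [-0.0357, 0.0252, -0.0091], [-0.0357, 0.0252, -0.0091], [-0.0357, 0.0252, -0.0091], [-0.0357, 0.0252, -0.0091], [-0.0357, 0.0252, -0.0091], [-0.0357, 0.0252, -0.0091], [-0.0357, 0.0252, -0.0091], [0, 0, 0]]' --jaw '[65, 65, 65, 65, 65, 65, 65, 65, 65, 65]'

```text
time: 1.95
tcp_pos: [529.7, 349.4, 302.2]
eef_rot: [0.002, 0.695, 0.719, 0.001]
contact_force: [0.5, 0.3, 1.0]
gripper_width: 0.651
```

```bash
cat >> h.py <<'E'
def pose(s):
    q=s['eef_rot'];M=R.from_quat([q[1],q[2],q[3],q[0]]).as_matrix()
    return s['tcp_pos'],M,np.degrees(np.arctan2(M[1,1],M[0,1]))
def look(tag,z,b,cols,amin=800):
    s=monitor.observe();im=imaging.capture('wrist');x0,x1,y0,y1=b
    cv2.imwrite(f'pics/{tag}.png',im[:,:,::-1])
    t=top('wrist',im,z,*b,.5,s);cv2.imwrite(f'pics/{tag}_t.png',t[:,:,::-1])
    for c in cols: print(tag,z,c,blobs(t,c,x1,y1,.5,amin))
    p,M,a=pose(s);print('t',s['time'],'tcp',p.round(1),'jaw ang',a.round(2),'tilt',np.degrees(np.arccos(-M[2,2])).round(2),'w',round(s['gripper_width']*93,1))
def goto(x,y,z,ja):
    s=monitor.observe();p,M,a=pose(s)
    d=(ja-a+90)%180-90
    Mn=R.from_euler('z',d,degrees=True).as_matrix()@M
    v=Mn.T@(np.array([x,y,z])-p)
    lv=(R.from_matrix(M.T@Mn@R.identity().as_matrix())).as_rotvec(degrees=True)
    print('t %.2f tcp %s ja %.2f w %.1f F %s'%(s['time'],p.round(1),a,s['gripper_width']*93,s['contact_force'].round(1)))
    print('first turn dr z',round(-d,2),'then tool shift mm',v.round(1),'len',round(np.linalg.norm(v)),'level err (tool xy deg)',(np.degrees(M[2,0]).round(2),np.degrees(M[2,1]).round(2)))
E
python3 - <<'E'
from h import *
look('bay1',6,(330,720,150,450),['yellow','green'])
goto(520,-5,260,-38)
E
```

```text
bay1 6 yellow [(array([615.5, 257.1], dtype=float32), array([220.3,  72.6], dtype=float32), 95.4)]
bay1 6 green [(array([446.3, 313.6], dtype=float32), array([171.4,  63.7], dtype=float32), 92.2)]
t 1.95 tcp [529.7 349.4 302.2] jaw ang 1.99 tilt 0.23 w 60.5
t 2.00 tcp [527.2 352.6 301.3] ja 2.18 w 60.4 F [-0.9  0.9 -0.1]
first turn dr z 40.18 then tool shift mm [-286.3  214.4   41.8] len 360 level err (tool xy deg) (np.float64(-0.01), np.float64(0.09))
```

View pics/bay1_t.png

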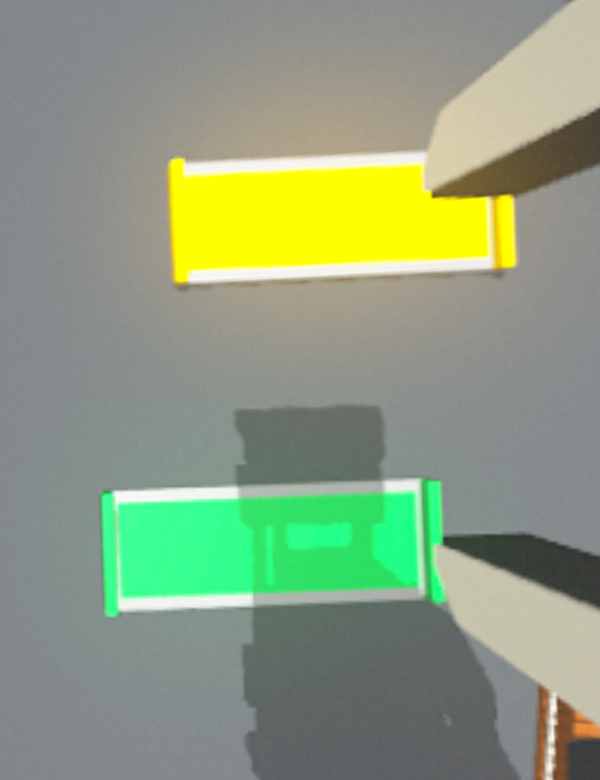

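The wrist view, with the stops read separately, puts the yellow panel at about (611,281) at 92.1° and the green at (446,316) at 92.2°. That is within 3 mm of the fixed cameras. Next I'll look at the stack.

Request:
step_arm --dr '[[0, 0, 8.04], [0, 0, 8.04], [0, 0, 8.04], [0, 0, 8.04], [0, 0, 8.04]]' --translation '[[0, 0, 0], [0, 0, 0], [0, 0, 0], [0, 0, 0], [0, 0, 0]]' --jaw '[65, 65, 65, 65, 65]'

```text
time: 2.5
tcp_pos: [523.7, 357.4, 299.9]
eef_rot: [-0.0, 0.898, 0.439, -0.0]
contact_force: [-0.9, -0.5, 0.5]
gripper_width: 0.644
```

Request:
step_arm --dr '[[0, 0, 0], [0, 0, 0], [0, 0, 0], [0, 0, 0], [0, 0, 0], [0, 0, 0], [0, 0, 0], [0, 0, 0], [0, 0, 0], [0, 0, 0]]' --translation '[[-0.0358, 0.0268, 0.0052], [-0.0358, 0.0268, 0.0052], [-0.0358, 0.0268, 0.0052], [-0.0358, 0.0268, 0.0052], [-0.0358, 0.0268, 0.0052], [-0.0358, 0.0268, 0.0052], [-0.0358, 0.0268, 0.0052], [-0.0358, 0.0268, 0.0052], [0, 0, 0], [0, 0, 0]]' --jaw '[65, 65, 65, 65, 65, 65, 65, 65, 65, 65]'

```text
time: 3.5
tcp_pos: [519.3, -1.5, 258.7]
eef_rot: [-0.0, 0.898, 0.44, -0.0]
contact_force: [-0.2, 0.4, -0.2]
gripper_width: 0.655
```

Run:
```python
from h import *
look('stack1',70,(390,610,-140,90),['yellow','pink'])
```

```text
stack1 70 yellow [(array([536.8, -48.7], dtype=float32), array([117.6,  37.2], dtype=float32), 49.5)]
stack1 70 pink [(array([450.3, -20. ], dtype=float32), array([61.5, 37.2], dtype=float32), 54.8)]
t 3.5 tcp [519.3  -1.5 258.7] jaw ang -37.74 tilt 0.04 w 60.9
```

View pics/stack1_t.png

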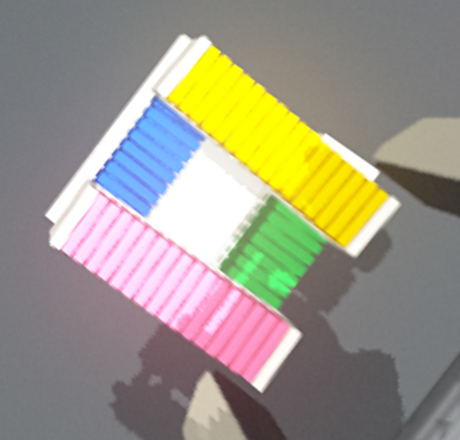

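The top view shows yellow with corners (158,90), (207,37), (400,203) and (357,256). That gives centre (536.7,-50.3) at 49.6° and a size of 130x36, as it should be. Pink is at about (467,2) and 54.5°. I'll pick yellow first.

Run:
```python
from h import *
goto(536.7,-50.3,44,-40.4)
```

```text
t 3.55 tcp [ 5.196e+02 -3.000e-01  2.587e+02] ja -37.61 w 60.3 F [-0.6  0.9  0.7]
first turn dr z 2.79 then tool shift mm [-27.   45.6 214.6] len 221 level err (tool xy deg) (np.float64(0.01), np.float64(-0.04))
```

Request:
step_arm --dr '[[0, 0, 2.8], [0, 0, 0], [0, 0, 0], [0, 0, 0], [0, 0, 0], [0, 0, 0], [0, 0, 0]]' --translation '[[0, 0, 0], [-0.0135, 0.0228, 0], [-0.0135, 0.0228, 0], [0, 0, 0.042], [0, 0, 0.042], [0, 0, 0.042], [0, 0, 0]]' --jaw '[65, 65, 65, 65, 65, 65, 65]'

```text
time: 4.25
tcp_pos: [534.4, -49.1, 128.8]
eef_rot: [-0.002, 0.907, 0.42, -0.004]
contact_force: [-0.9, 0.5, -0.0]
gripper_width: 0.649
```

Run:
```python
from h import *
for i in range(3): goto(536.7,-50.3,44,-40.4); imaging.capture('side')
im=imaging.capture('wrist');cv2.imwrite('pics/pre.png',im[:,:,::-1])
```

```text
t 4.25 tcp [534.4 -49.1 128.8] ja -40.28 w 60.3 F [-0.9  0.5 -0. ]
first turn dr z 0.12 then tool shift mm [ 1.   3.1 84.8] len 85 level err (tool xy deg) (np.float64(-0.27), np.float64(-0.37))
t 4.30 tcp [535.7 -49.9 131.3] ja -40.34 w 60.4 F [0.6 0.3 0.6]
first turn dr z 0.06 then tool shift mm [ 0.7  1.3 87.3] len 87 level err (tool xy deg) (np.float64(-0.17), np.float64(-0.23))
t 4.35 tcp [536.8 -50.5 133.1] ja -40.37 w 60.3 F [0.3 0.2 0.4]
first turn dr z 0.03 then tool shift mm [ 0.2 -0.2 89.1] len 89 level err (tool xy deg) (np.float64(-0.05), np.float64(-0.08))
```

View pics/pre.png

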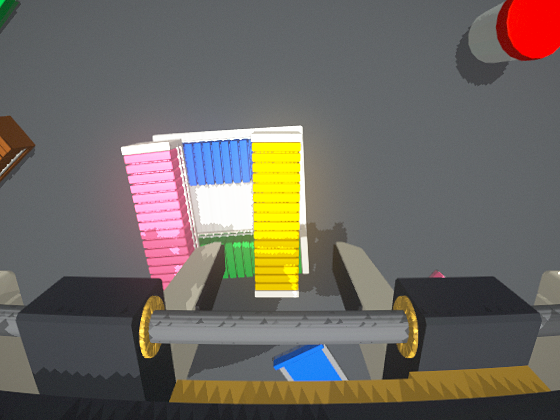

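Yellow sits in line between the fingers, with the magazine edges at columns 253–300. I'll lower, close and lift slightly.

Request:
step_arm --dr '[[0, 0, 0], [0, 0, 0], [0, 0, 0], [0, 0, 0], [0, 0, 0], [0, 0, 0], [0, 0, 0]]' --translation '[[0, 0, 0.03], [0, 0, 0.03], [0, 0, 0.015], [0, 0, 0.01], [0, 0, 0.004], [0, 0, 0], [0, 0, 0]]' --jaw '[65, 65, 65, 65, 65, 65, 65]'

```text
time: 5.15
tcp_pos: [537.4, -51.9, 45.0]
eef_rot: [0.0, 0.908, 0.419, 0.001]
contact_force: [-0.5, 0.7, 0.3]
gripper_width: 0.649
```

Request:
step_arm --dr '[[0, 0, 0], [0, 0, 0], [0, 0, 0], [0, 0, 0], [0, 0, 0], [0, 0, 0]]' --translation '[[0, 0, 0], [0, 0, 0], [0, 0, 0], [0, 0, 0], [0, 0, 0], [0, 0, 0]]' --jaw '[30, 30, 30, 30, 30, 30]'

```text
time: 5.75
tcp_pos: [536.6, -51.7, 44.1]
eef_rot: [-0.0, 0.908, 0.419, 0.0]
contact_force: [-0.7, 0.3, 5.6]
gripper_width: 0.389
```

Request:
step_arm --dr '[[0, 0, 0], [0, 0, 0], [0, 0, 0], [0, 0, 0], [0, 0, 0], [0, 0, 0], [0, 0, 0], [0, 0, 0]]' --translation '[[0, 0, -0.003], [0, 0, -0.007], [0, 0, -0.015], [0, 0, -0.025], [0, 0, -0.035], [0, 0, -0.035], [0, 0, 0], [0, 0, 0]]' --jaw '[30, 30, 30, 30, 30, 30, 30, 30]'

```text
time: 6.55
tcp_pos: [537.0, -51.6, 164.6]
eef_rot: [0.0, 0.908, 0.419, 0.001]
contact_force: [0.2, -0.3, -1.9]
gripper_width: 0.388
```

Run:
```python
from h import *
goto(611,280.5,130,2.1)
```

```text
t 6.55 tcp [537.  -51.6 164.6] ja -40.45 w 36.1 F [ 0.2 -0.3 -1.9]
first turn dr z -42.55 then tool shift mm [329.1  86.1  35.1] len 342 level err (tool xy deg) (np.float64(0.08), np.float64(0.06))
```

Request:
step_arm --dr '[[0, 0, -3], [0, 0, -7], [0, 0, -7.5], [0, 0, -7.5], [0, 0, -7.5], [0, 0, -7], [0, 0, -3.05]]' --translation '[[0, 0, 0], [0, 0, 0], [0, 0, 0], [0, 0, 0], [0, 0, 0], [0, 0, 0], [0, 0, 0]]' --jaw '[30, 30, 30, 30, 30, 30, 30]'

```text
time: 7.25
tcp_pos: [535.7, -51.9, 162.4]
eef_rot: [-0.001, 0.693, 0.721, -0.001]
contact_force: [0.1, 0.7, -1.9]
gripper_width: 0.387
```

Request:
step_arm --dr '[[0, 0, 0], [0, 0, 0], [0, 0, 0], [0, 0, 0], [0, 0, 0], [0, 0, 0], [0, 0, 0], [0, 0, 0], [0, 0, 0], [0, 0, 0]]' --translation '[[0.0168, 0.0044, 0], [0.0336, 0.0088, 0], [0.0384, 0.01, 0], [0.0384, 0.01, 0], [0.0384, 0.01, 0], [0.0384, 0.01, 0], [0.0384, 0.01, 0], [0.0384, 0.01, 0], [0.0323, 0.0085, 0], [0.016, 0.0044, 0]]' --jaw '[30, 30, 30, 30, 30, 30, 30, 30, 30, 30]'

```text
time: 8.25
tcp_pos: [609.9, 283.7, 161.6]
eef_rot: [-0.001, 0.693, 0.721, -0.001]
contact_force: [-0.4, 0.4, -2.4]
gripper_width: 0.385
```

Request:
step_arm --dr '[[0, 0, 0], [0, 0, 0], [0, 0, 0], [0, 0, 0]]' --translation '[[0, 0, 0.02], [0, 0, 0.015], [0, 0, 0], [0, 0, 0]]' --jaw '[30, 30, 30, 30]'

```text
time: 8.65
tcp_pos: [610.7, 278.6, 128.3]
eef_rot: [-0.0, 0.695, 0.719, -0.001]
contact_force: [0.8, 0.0, -1.1]
gripper_width: 0.385
```

Run:
```python
from h import *
goto(611,280.5,130,2.1)
look('yb',6,(540,680,160,380),['yellow'])
```

```text
t 8.65 tcp [610.7 278.6 128.3] ja 1.97 w 35.8 F [ 0.8  0.  -1.1]
first turn dr z -0.13 then tool shift mm [ 1.9  0.4 -1.7] len 3 level err (tool xy deg) (np.float64(-0.07), np.float64(-0.08))
yb 6 yellow [(array([610. , 349.7], dtype=float32), array([62.3, 30.2], dtype=float32), 2.5), (array([615.5, 240. ], dtype=float32), array([159.,  86.], dtype=float32), 90.0)]
t 8.65 tcp [610.7 278.6 128.3] jaw ang 1.97 tilt 0.11 w 35.8
```

View pics/yb.png

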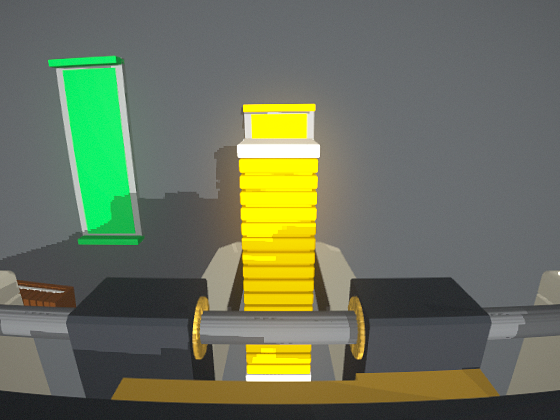

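Run:
```python
from h import *
s=monitor.observe();p=s['tcp_pos'];print(p)
for y0 in (277,279,281,283,285):
    print(y0,proj('wrist',[[611,y0+77,16],[611,y0+83,16],[611,y0+77,6]],s).round(1).tolist())
print([ (d,proj('wrist',[[p[0],p[1]+65+d,p[2]+26],[p[0],p[1]+65+d,p[2]-6]],s).round(1).tolist()) for d in(-3,0,3)])
im=cv2.imread('pics/yb.png')
g=im[:,279].astype(int)
for r in range(98,165,1): print(r,g[r].tolist(),end=' ')
```

```text
[611.12984951 278.97116615 129.08379507]
277 [[279.8, 116.8], [280.0, 109.3], [279.7, 116.6]]
279 [[279.8, 114.3], [280.1, 106.8], [279.8, 114.2]]
281 [[279.9, 111.8], [280.2, 104.3], [279.9, 111.8]]
283 [[280.0, 109.3], [280.3, 101.8], [279.9, 109.4]]
285 [[280.1, 106.8], [280.4, 99.3], [280.0, 107.0]]
[(-3, [[280.4, 153.4], [280.0, 145.7]]), (0, [[280.6, 146.3], [280.2, 139.9]]), (3, [[280.9, 139.2], [280.4, 134.1]])]
98 [113, 120, 124] 99 [116, 123, 127] 100 [116, 123, 126] 101 [116, 123, 125] 102 [117, 121, 126] 103 [113, 111, 116] 104 [0, 253, 255] 105 [0, 255, 255] 106 [0, 255, 255] 107 [0, 254, 255] 108 [0, 254, 255] 109 [0, 255, 255] 110 [0, 255, 255] 111 [65, 192, 228] 112 [190, 191, 197] 113 [232, 228, 231] 114 [25, 255, 255] 115 [0, 255, 255] 116 [0, 255, 255] 117 [0, 254, 255] 118 [0, 254, 255] 119 [0, 254, 255] 120 [0, 255, 255] 121 [0, 255, 255] 122 [0, 255, 255] 123 [0, 255, 255] 124 [0, 255, 255] 125 [0, 254, 255] 126 [0, 255, 255] 127 [0, 255, 255] 128 [0, 255, 255] 129 [0, 254, 255] 130 [0, 254, 255] 131 [0, 255, 255] 132 [0, 255, 255] 133 [0, 255, 255] 134 [0, 255, 255] 135 [0, 255, 255] 136 [0, 255, 255] 137 [0, 255, 255] 138 [132, 244, 254] 139 [186, 199, 214] 140 [183, 206, 218] 141 [183, 209, 220] 142 [181, 206, 219] 143 [188, 216, 224] 144 [241, 250, 253] 145 [255, 255, 255] 146 [255, 255, 255] 147 [255, 255, 255] 148 [255, 255, 255] 149 [255, 255, 255] 150 [255, 255, 255] 151 [255, 255, 255] 152 [255, 255, 255] 153 [255, 255, 255] 154 [255, 255, 255] 155 [255, 255, 255] 156 [255, 255, 255] 157 [255, 255, 255] 158 [17, 183, 225] 159 [0, 243, 255] 160 [0, 255, 255] 161 [0, 255, 255] 162 [0, 255, 255] 163 [0, 255, 255] 164 [0, 254, 255]
```

Yellow bay centre is y≈281.2 from the stop's rows (104–111), and the magazine's far edge (row 144) shows it +0.9 mm off the TCP. I'll shift +1.3 mm along tool x and lower gently.

Request:
step_arm --dr '[[0, 0, 0], [0, 0, 0], [0, 0, 0], [0, 0, 0], [0, 0, 0], [0, 0, 0], [0, 0, 0], [0, 0, 0]]' --translation '[[0.0013, 0, 0.025], [0, 0, 0.035], [0, 0, 0.025], [0, 0, 0.015], [0, 0, 0.008], [0, 0, 0.005], [0, 0, 0], [0, 0, 0]]' --jaw '[30, 30, 30, 30, 30, 30, 30, 30]'

```text
time: 9.5
tcp_pos: [611.4, 281.6, 16.9]
eef_rot: [0.0, 0.694, 0.72, 0.001]
contact_force: [0.3, 0.3, -1.0]
gripper_width: 0.388
```

Run:
```python
from h import *
goto(611,280.3,12,2.1)
```

```text
t 9.50 tcp [611.4 281.6  16.9] ja 2.07 w 36.1 F [ 0.3  0.3 -1. ]
first turn dr z -0.03 then tool shift mm [-1.3 -0.5  4.9] len 5 level err (tool xy deg) (np.float64(0.03), np.float64(0.08))
```

Request:
step_arm --dr '[[0, 0, 0], [0, 0, 0], [0, 0, 0], [0, 0, 0], [0, 0, 0]]' --translation '[[-0.0005, 0, 0.002], [0, 0, 0.0015], [0, 0, 0.001], [0, 0, 0.0005], [0, 0, 0]]' --jaw '[30, 30, 30, 30, 30]'

```text
time: 10.0
tcp_pos: [611.0, 281.0, 12.2]
eef_rot: [-0.0, 0.694, 0.72, 0.0]
contact_force: [-2.2, -0.8, 9.2]
gripper_width: 0.385
```

It's seated, with 9 N of contact. I'll release and go up, then over to pink at (467,2), jaw -35.4.

Request:
step_arm --dr '[[0, 0, 0], [0, 0, 0], [0, 0, 0], [0, 0, 0], [0, 0, 0], [0, 0, 0], [0, 0, 0], [0, 0, 0], [0, 0, 0], [0, 0, 0]]' --translation '[[0, 0, 0], [0, 0, 0], [0, 0, 0], [0, 0, -0.01], [0, 0, -0.03], [0, 0, -0.04], [0, 0, -0.045], [0, 0, -0.045], [0, 0, 0], [0, 0, 0]]' --jaw '[60, 60, 60, 60, 60, 60, 60, 60, 60, 60]'

```text
time: 11.0
tcp_pos: [611.2, 281.2, 182.6]
eef_rot: [0.0, 0.694, 0.72, 0.001]
contact_force: [-0.2, 0.3, -0.4]
gripper_width: 0.606
```

Run:
```python
from h import *
look('yplaced',38,(540,680,160,400),['yellow'])
goto(466.8,2,160,-35.4)
im=imaging.capture('wrist')
```

```text
yplaced 38 yellow [(array([612.1, 286.4], dtype=float32), array([156.,  57.], dtype=float32), 92.7)]
t 11.0 tcp [611.2 281.2 182.6] jaw ang 2.08 tilt 0.16 w 56.3
t 11.05 tcp [610.4 281.  181.1] ja 2.09 w 55.7 F [-0.3  1.3 -1.2]
first turn dr z 37.49 then tool shift mm [-310.6   44.5   21. ] len 314 level err (tool xy deg) (np.float64(0.02), np.float64(0.0))
```

View pics/yplaced.png

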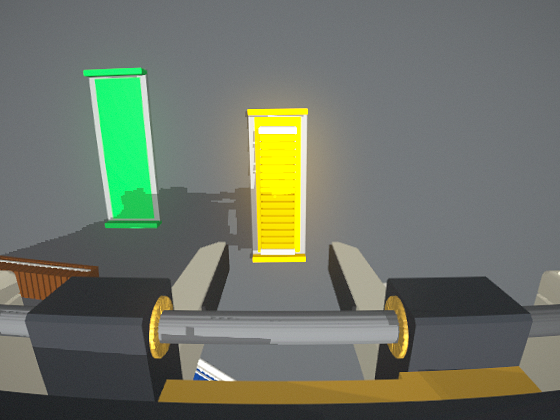

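Yellow lies flat and centred in its bay, spanning columns 258–297 on the plate's 249–306. Now I'll move above pink.

Request:
step_arm --dr '[[0, 0, 7.5], [0, 0, 7.5], [0, 0, 7.5], [0, 0, 7.5], [0, 0, 7.5]]' --translation '[[0, 0, 0], [0, 0, 0], [0, 0, 0], [0, 0, 0], [0, 0, 0]]' --jaw '[60, 60, 60, 60, 60]'

```text
time: 11.6
tcp_pos: [610.0, 280.5, 179.0]
eef_rot: [0.0, 0.89, 0.456, -0.002]
contact_force: [-0.6, 0.3, -1.1]
gripper_width: 0.6
```

Request:
step_arm --dr '[[0, 0, 0], [0, 0, 0], [0, 0, 0], [0, 0, 0], [0, 0, 0], [0, 0, 0], [0, 0, 0], [0, 0, 0], [0, 0, 0], [0, 0, 0]]' --translation '[[-0.0388, 0.0056, 0.0026], [-0.0388, 0.0056, 0.0026], [-0.0388, 0.0056, 0.0026], [-0.0388, 0.0056, 0.0026], [-0.0388, 0.0056, 0.0026], [-0.0388, 0.0056, 0.0026], [-0.0388, 0.0056, 0.0026], [-0.0388, 0.0056, 0.0026], [0, 0, 0], [0, 0, 0]]' --jaw '[60, 60, 60, 60, 60, 60, 60, 60, 60, 60]'

```text
time: 12.6
tcp_pos: [466.7, 1.4, 159.4]
eef_rot: [-0.0, 0.889, 0.458, -0.001]
contact_force: [-0.4, -0.0, 0.8]
gripper_width: 0.605
```

Run:
```python
from h import *
imaging.capture('side');imaging.capture('side')
look('pk',70,(390,560,-90,90),['pink'])
goto(466.8,2,44,-35.4)
```

```text
pk 70 pink [(array([462.1,   5.4], dtype=float32), array([117. ,  43.2], dtype=float32), 55.7)]
t 12.7 tcp [467.8   2.8 159.6] jaw ang -35.37 tilt 0.04 w 56.1
t 12.75 tcp [467.9   3.1 159.7] ja -35.33 w 55.8 F [0.1 0.3 0.2]
first turn dr z 0.07 then tool shift mm [ -1.5  -0.2 115.7] len 116 level err (tool xy deg) (np.float64(-0.03), np.float64(-0.02))
```

View pics/pk_t.png

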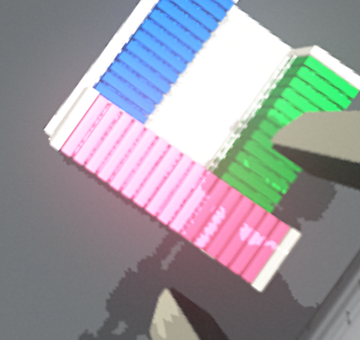

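Pink's right-end corners (301,233) and (263,291) and its 130 mm length give a centre of (466.7,2) at 54.5°, as before. Going down to grip.

Request:
step_arm --dr '[[0, 0, 0], [0, 0, 0], [0, 0, 0], [0, 0, 0], [0, 0, 0], [0, 0, 0], [0, 0, 0], [0, 0, 0]]' --translation '[[-0.0015, 0, 0.03], [0, 0, 0.035], [0, 0, 0.025], [0, 0, 0.015], [0, 0, 0.007], [0, 0, 0.0035], [0, 0, 0], [0, 0, 0]]' --jaw '[60, 60, 60, 60, 60, 60, 60, 60]'

```text
time: 13.55
tcp_pos: [467.0, 1.0, 45.2]
eef_rot: [0.0, 0.889, 0.459, 0.0]
contact_force: [0.1, -0.2, 0.8]
gripper_width: 0.597
```

Request:
step_arm --dr '[[0, 0, 0], [0, 0, 0], [0, 0, 0], [0, 0, 0], [0, 0, 0]]' --translation '[[0, 0, 0], [0, 0, 0], [0, 0, 0], [0, 0, 0], [0, 0, 0]]' --jaw '[30, 30, 30, 30, 30]'

```text
time: 14.05
tcp_pos: [466.3, 1.2, 45.0]
eef_rot: [-0.0, 0.889, 0.459, 0.0]
contact_force: [-1.2, 1.6, 7.1]
gripper_width: 0.384
```

Request:
step_arm --dr '[[0, 0, 0], [0, 0, 0], [0, 0, 0], [0, 0, 0], [0, 0, 0], [0, 0, 0], [0, 0, 0], [0, 0, 0]]' --translation '[[0, 0, -0.003], [0, 0, -0.007], [0, 0, -0.015], [0, 0, -0.025], [0, 0, -0.035], [0, 0, -0.035], [0, 0, 0], [0, 0, 0]]' --jaw '[30, 30, 30, 30, 30, 30, 30, 30]'

```text
time: 14.85
tcp_pos: [466.8, 1.2, 165.2]
eef_rot: [0.0, 0.889, 0.459, 0.001]
contact_force: [-0.2, 0.2, -1.9]
gripper_width: 0.379
```

Run:
```python
from h import *
goto(597,-306,130,11.6)
```

```text
t 14.85 tcp [466.8   1.2 165.2] ja -35.38 w 35.2 F [-0.2  0.2 -1.9]
first turn dr z -46.98 then tool shift mm [-327.2   65.8   34.8] len 336 level err (tool xy deg) (np.float64(0.09), np.float64(0.07))
```

Request:
step_arm --dr '[[0, 0, -4], [0, 0, -7.8], [0, 0, -7.8], [0, 0, -7.8], [0, 0, -7.8], [0, 0, -7.8], [0, 0, -4]]' --translation '[[0, 0, 0], [0, 0, 0], [0, 0, 0], [0, 0, 0], [0, 0, 0], [0, 0, 0], [0, 0, 0]]' --jaw '[30, 30, 30, 30, 30, 30, 30]'

```text
time: 15.55
tcp_pos: [465.6, 0.7, 163.3]
eef_rot: [-0.001, 0.63, 0.776, -0.001]
contact_force: [1.1, -0.3, -2.7]
gripper_width: 0.386
```

Request:
step_arm --dr '[[0, 0, 0], [0, 0, 0], [0, 0, 0], [0, 0, 0], [0, 0, 0], [0, 0, 0], [0, 0, 0], [0, 0, 0], [0, 0, 0], [0, 0, 0]]' --translation '[[-0.0168, 0.0034, 0], [-0.0334, 0.0067, 0], [-0.0382, 0.0077, 0], [-0.0382, 0.0077, 0], [-0.0382, 0.0077, 0], [-0.0382, 0.0077, 0], [-0.0382, 0.0077, 0], [-0.0382, 0.0077, 0], [-0.032, 0.0064, 0], [-0.0158, 0.0031, 0]]' --jaw '[30, 30, 30, 30, 30, 30, 30, 30, 30, 30]'

```text
time: 16.55
tcp_pos: [596.1, -309.6, 162.4]
eef_rot: [-0.001, 0.633, 0.774, -0.001]
contact_force: [-0.5, -0.3, -2.0]
gripper_width: 0.383
```

Request:
step_arm --dr '[[0, 0, 0], [0, 0, 0], [0, 0, 0], [0, 0, 0], [0, 0, 0]]' --translation '[[0, 0, 0.02], [0, 0, 0.015], [0, 0, 0], [0, 0, 0], [0, 0, 0]]' --jaw '[30, 30, 30, 30, 30]'

```text
time: 17.05
tcp_pos: [596.9, -306.1, 130.1]
eef_rot: [0.0, 0.632, 0.775, 0.0]
contact_force: [-0.5, -0.8, -1.9]
gripper_width: 0.384
```

```bash
cat >> h.py <<'E'
def fitbay(tag,r_stop,col,bay,ang,mag_rows=None):
    """r_stop: rows of far stop's outer,inner top edge; col: mid col of stop; bay approx; ang: long axis dir (deg, towards far end)"""
    pass
E
python3 - <<'E'
from h import *
goto(597,-306,130,11.6)
s=monitor.observe();im=imaging.capture('wrist');cv2.imwrite('pics/pb.png',cv2.resize(im[:,:,::-1],(800,600)))
np.save('pb.npy',im);import pickle;pickle.dump(s,open('pb.pkl','wb'))
E
```

```text
t 17.05 tcp [ 596.9 -306.1  130.1] ja 11.61 w 35.7 F [-0.5 -0.8 -1.9]
first turn dr z 0.01 then tool shift mm [0.1 0.1 0.1] len 0 level err (tool xy deg) (np.float64(-0.0), np.float64(0.03))
```

View pics/pb.png

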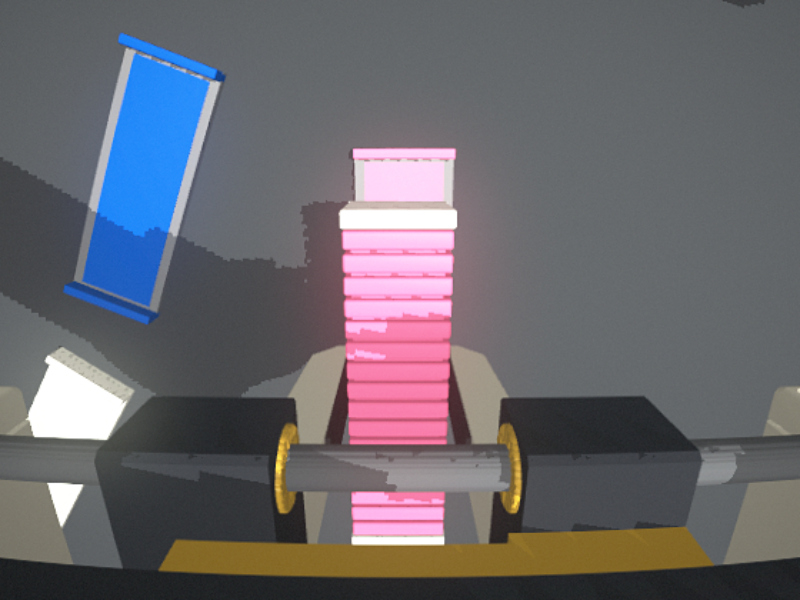

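The far stop is at columns 352–456, rows 149–159, centre column about 404, and the magazine end is at columns 341–457, row about 209. I'll turn those into offsets and measure the blue bay panel from this picture too.

```bash
cat >> h.py <<'E'
def unproj(n,px,z,s=None):
    K,D,E=cam(n,s);u=cv2.undistortPoints(np.asarray(px,np.float32).reshape(-1,1,2),K,D)[:,0]
    d=np.c_[u,np.ones(len(u))]@E[:3,:3];c=-E[:3,:3].T@E[:3,3]
    return c+d*((z-c[2])/d[:,2])[:,None]
def local(P,p,M): return ((P-p)@M)[:,:2]   # tool x,y
E
python3 - <<'E'
from h import *
import pickle
s=pickle.load(open('pb.pkl','rb'));im=np.load('pb.npy');p,M,a=pose(s);k=.7
for n,z,pts in [('stop outer L,R,inner L',16,[(352,149),(456,149),(352,159),(456,159)]),('plate side at far end',6,[(356,180),(453,180)]),('mag top end',p[2]+26,[(341,208),(457,208)]),]:
    pts=np.array(pts)*k
    print(n,local(unproj('wrist',pts,z,s),p,M).round(1).tolist())
g=im[:,282].astype(int)
print([(r,g[r].tolist()) for r in list(range(100,117))+list(range(138,166))])
for r in(112,125,135): print(r,[(c,im[r,c].tolist()) for c in list(range(243,257))+list(range(310,323))])
b=np.array([(131,50),(216,79),(155,309),(81,281)])*k
P=unproj('wrist',b,6,s);print('blue panel',P.round(1).tolist(),P.mean(0).round(1))
E
```

```text
stop outer L,R,inner L [[84.9, -25.0], [84.9, 35.3], [79.3, -25.1], [79.3, 35.4]]
plate side at far end [[66.9, -23.9], [66.9, 35.2]]
mag top end [[65.1, -15.4], [65.1, 19.1]]
[(100, [122, 113, 117]), (101, [122, 113, 118]), (102, [119, 111, 115]), (103, [169, 108, 125]), (104, [255, 184, 235]), (105, [255, 219, 252]), (106, [255, 217, 250]), (107, [255, 214, 248]), (108, [255, 209, 247]), (109, [255, 214, 249]), (110, [255, 172, 228]), (111, [243, 214, 219]), (112, [221, 222, 219]), (113, [253, 221, 237]), (114, [255, 219, 249]), (115, [255, 215, 249]), (116, [255, 219, 249]), (138, [255, 218, 249]), (139, [255, 218, 250]), (140, [255, 212, 248]), (141, [203, 183, 176]), (142, [205, 183, 176]), (143, [208, 187, 177]), (144, [206, 186, 181]), (145, [197, 174, 169]), (146, [233, 220, 211]), (147, [255, 255, 255]), (148, [255, 255, 255]), (149, [255, 255, 255]), (150, [255, 255, 255]), (151, [255, 255, 255]), (152, [255, 255, 255]), (153, [255, 255, 255]), (154, [255, 255, 255]), (155, [255, 255, 255]), (156, [255, 255, 255]), (157, [255, 255, 255]), (158, [255, 255, 255]), (159, [255,
[... 1535 characters left out ...]
, (246, [132, 118, 123]), (247, [129, 113, 118]), (248, [139, 123, 128]), (249, [231, 226, 224]), (250, [224, 220, 217]), (251, [224, 218, 218]), (252, [223, 219, 219]), (253, [222, 215, 215]), (254, [229, 218, 218]), (255, [255, 215, 238]), (256, [255, 216, 249]), (310, [251, 217, 231]), (311, [223, 219, 218]), (312, [224, 218, 218]), (313, [224, 217, 219]), (314, [224, 219, 220]), (315, [227, 221, 222]), (316, [204, 195, 198]), (317, [141, 127, 133]), (318, [129, 113, 120]), (319, [133, 117, 122]), (320, [131, 117, 123]), (321, [129, 115, 120]), (322, [128, 115, 121])]
blue panel [[415.8, -196.2, 6.0], [468.6, -203.8, 6.0], [442.3, -354.1, 6.0], [390.2, -344.8, 6.0]] [ 429.2 -274.7    6. ]
```

Run:
```python
from h import *
import pickle
s=pickle.load(open('pb.pkl','rb'));im=np.load('pb.npy');p,M,a=pose(s)
def edges(r,thr=40,lo=225,hi=335):
    g=np.abs(np.diff(cv2.GaussianBlur(im[r:r+1,lo:hi].astype(np.float32),(3,1),0).sum(2)[0])); 
    i=np.where(g>thr)[0]; return lo+i[0]+.5,lo+i[-1]+.5,g[i[0]],g[i[-1]]
for r in (149,153,157,175,190,210):
    l,h_,*_=edges(r);print('mag',r,l,h_,local(unproj('wrist',[(l,r),(h_,r)],p[2]+26,s),p,M)[:,1].round(1))
for r in (106,108):
    l,h_,*_=edges(r);print('stop',r,l,h_,local(unproj('wrist',[(l,r),(h_,r)],16,s),p,M).round(1).tolist())
for r in (114,120,126,132,137):
    l,h_,*_=edges(r);print('plate',r,l,h_,local(unproj('wrist',[(l,r),(h_,r)],6,s),p,M).round(1).tolist())
```

```text
mag 149 235.5 320.5 [-16.8  19.4]
mag 153 235.5 320.5 [-16.9  19.5]
mag 157 236.5 320.5 [-16.5  19.5]
mag 175 241.5 315.5 [-14.6  17.6]
mag 190 239.5 317.5 [-15.7  18.7]
mag 210 239.5 316.5 [-16.   18.6]
stop 106 244.5 319.5 [[83.6, -26.6], [83.6, 35.6]]
stop 108 243.5 319.5 [[82.0, -27.4], [82.0, 35.6]]
plate 114 247.5 318.5 [[77.0, -25.1], [77.0, 36.1]]
plate 120 245.5 317.5 [[72.0, -27.0], [72.0, 35.4]]
plate 126 247.5 317.5 [[66.9, -25.4], [66.9, 35.5]]
plate 132 247.5 317.5 [[61.7, -25.5], [61.7, 35.7]]
plate 137 247.5 317.5 [[57.4, -25.6], [57.4, 35.8]]
```

Measured the same way, the bay is +5.1 mm and the magazine +1.4 mm in tool y, so the relative shift needed is +3.7 mm in tool y, plus +2.6 mm in tool x. The yaw difference is about 0.

Request:
step_arm --dr '[[0, 0, 0], [0, 0, 0], [0, 0, 0], [0, 0, 0], [0, 0, 0], [0, 0, 0], [0, 0, 0], [0, 0, 0]]' --translation '[[0.0026, 0.0037, 0.025], [0, 0, 0.035], [0, 0, 0.025], [0, 0, 0.015], [0, 0, 0.009], [0, 0, 0.005], [0, 0, 0], [0, 0, 0]]' --jaw '[30, 30, 30, 30, 30, 30, 30, 30]'

```text
time: 17.9
tcp_pos: [600.3, -303.7, 16.6]
eef_rot: [0.001, 0.632, 0.775, 0.0]
contact_force: [0.5, -0.3, -2.0]
gripper_width: 0.39
```

Request:
step_arm --dr '[[0, 0, 0], [0, 0, 0], [0, 0, 0], [0, 0, 0]]' --translation '[[0, 0, 0.001], [0, 0, 0.001], [0, 0, 0], [0, 0, 0]]' --jaw '[30, 30, 30, 30]'

```text
time: 18.3
tcp_pos: [599.8, -303.3, 13.8]
eef_rot: [0.0, 0.632, 0.775, 0.0]
contact_force: [-0.4, -0.5, -2.7]
gripper_width: 0.392
```

Request:
step_arm --dr '[[0, 0, 0], [0, 0, 0], [0, 0, 0]]' --translation '[[0, 0, 0.0005], [0, 0, 0.0005], [0, 0, 0]]' --jaw '[30, 30, 30]'

```text
time: 18.6
tcp_pos: [599.8, -303.3, 13.1]
eef_rot: [0.0, 0.632, 0.775, 0.0]
contact_force: [-1.5, 0.9, 3.4]
gripper_width: 0.388
```

Request:
step_arm --dr '[[0, 0, 0], [0, 0, 0], [0, 0, 0], [0, 0, 0], [0, 0, 0], [0, 0, 0], [0, 0, 0], [0, 0, 0], [0, 0, 0], [0, 0, 0]]' --translation '[[0, 0, 0], [0, 0, 0], [0, 0, 0], [0, 0, -0.01], [0, 0, -0.03], [0, 0, -0.04], [0, 0, -0.045], [0, 0, -0.045], [0, 0, 0], [0, 0, 0]]' --jaw '[60, 60, 60, 60, 60, 60, 60, 60, 60, 60]'

```text
time: 19.6
tcp_pos: [600.2, -303.4, 184.4]
eef_rot: [0.001, 0.632, 0.775, 0.001]
contact_force: [-0.2, 0.3, -0.8]
gripper_width: 0.602
```

Run:
```python
from h import *
look('pplaced',38,(520,680,-420,-180),['pink'])
goto(477,-4,240,52)
```

```text
pplaced 38 pink [(array([ 598.5, -303.1], dtype=float32), array([115.7,  38.8], dtype=float32), 101.8)]
t 19.6 tcp [ 600.2 -303.4  184.4] jaw ang 11.58 tilt 0.17 w 56.0
t 19.65 tcp [ 599.5 -303.   182.9] ja 11.58 w 55.4 F [-0.   0.5  0. ]
first turn dr z -40.42 then tool shift mm [280.6 160.2 -57.1] len 328 level err (tool xy deg) (np.float64(0.0), np.float64(0.02))
```

View pics/pplaced.png

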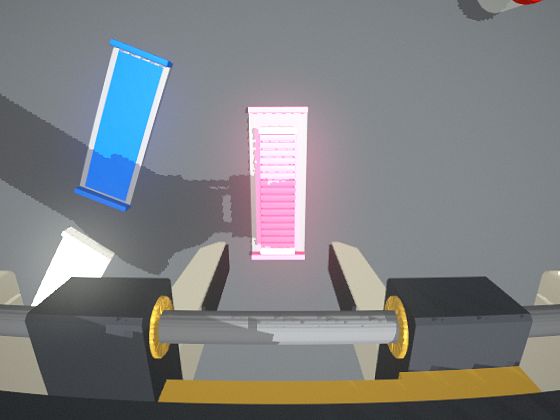

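Pink is centred in its bay, at columns 258–298 on the plate's 250–306. Next I'll view the lower layer.

Request:
step_arm --dr '[[0, 0, -8.08], [0, 0, -8.08], [0, 0, -8.08], [0, 0, -8.08], [0, 0, -8.08]]' --translation '[[0, 0, 0], [0, 0, 0], [0, 0, 0], [0, 0, 0], [0, 0, 0]]' --jaw '[60, 60, 60, 60, 60]'

```text
time: 20.15
tcp_pos: [598.8, -302.7, 180.6]
eef_rot: [-0.002, 0.323, 0.946, 0.0]
contact_force: [-0.3, 0.4, -0.4]
gripper_width: 0.601
```

Request:
step_arm --dr '[[0, 0, 0], [0, 0, 0], [0, 0, 0], [0, 0, 0], [0, 0, 0], [0, 0, 0], [0, 0, 0], [0, 0, 0], [0, 0, 0], [0, 0, 0]]' --translation '[[0.0351, 0.02, -0.0071], [0.0351, 0.02, -0.0071], [0.0351, 0.02, -0.0071], [0.0351, 0.02, -0.0071], [0.0351, 0.02, -0.0071], [0.0351, 0.02, -0.0071], [0.0351, 0.02, -0.0071], [0.0351, 0.02, -0.0071], [0, 0, 0], [0, 0, 0]]' --jaw '[60, 60, 60, 60, 60, 60, 60, 60, 60, 60]'

```text
time: 21.15
tcp_pos: [476.5, -3.7, 238.6]
eef_rot: [-0.001, 0.325, 0.946, -0.0]
contact_force: [-0.3, -0.5, -0.4]
gripper_width: 0.601
```

Run:
```python
from h import *
for i in range(3): imaging.capture('side')
look('low',38,(400,610,-140,80),['blue','green'])
cv2.imwrite('pics/low_t2.png',cv2.resize(cv2.imread('pics/low_t.png'),None,fx=1.4,fy=1.4))
```

```text
low 38 blue [(array([527.1,   8.8], dtype=float32), array([117.1,  35.8], dtype=float32), 143.8)]
low 38 green [(array([477.4, -61.3], dtype=float32), array([117.3,  36. ], dtype=float32), 144.2)]
t 21.3 tcp [477.1  -5.5 238.7] jaw ang 51.87 tilt 0.08 w 55.8
```

View pics/low_t2.png

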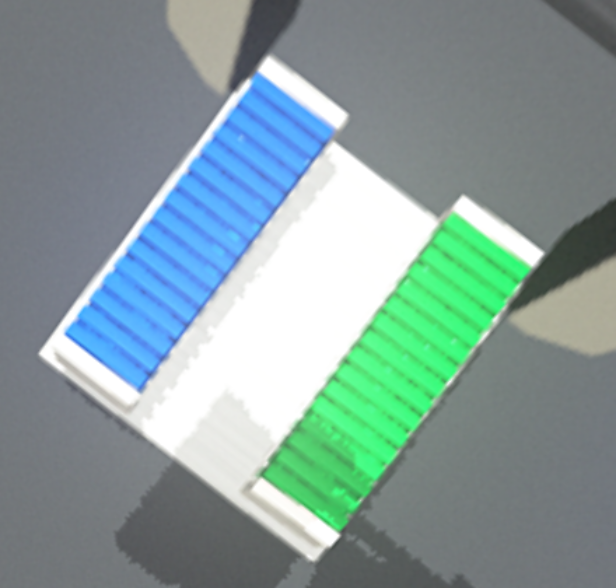

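Both lower magazines are fully visible: blue (527.1,8.8) at 143.8° and green (477.4,-61.3) at 144.2°. Their centres are 85.9 mm apart, against the 86 expected. I'll pick blue.

Run:
```python
from h import *
goto(526.4,8,100,53.8)
```

```text
t 21.35 tcp [477.2  -5.5 238.8] ja 51.85 w 55.8 F [-0.1 -0.1  0.2]
first turn dr z -1.95 then tool shift mm [-31.8  40.1 138.7] len 148 level err (tool xy deg) (np.float64(0.03), np.float64(-0.06))
```

Request:
step_arm --dr '[[0, 0, -1.95], [0, 0, 0], [0, 0, 0], [0, 0, 0], [0, 0, 0], [0, 0, 0], [0, 0, 0], [0, 0, 0]]' --translation '[[0, 0, 0], [-0.0159, 0.02, 0.02], [-0.0159, 0.0201, 0.02], [0, 0, 0.035], [0, 0, 0.04], [0, 0, 0.0237], [0, 0, 0], [0, 0, 0]]' --jaw '[60, 60, 60, 60, 60, 60, 60, 60]'

```text
time: 22.15
tcp_pos: [526.5, 8.6, 100.6]
eef_rot: [-0.001, 0.31, 0.951, -0.0]
contact_force: [-1.0, -0.4, 0.7]
gripper_width: 0.603
```

Run:
```python
from h import *
goto(526.4,8,12.3,53.8)
```

```text
t 22.15 tcp [526.5   8.6 100.6] ja 53.85 w 56.1 F [-1.  -0.4  0.7]
first turn dr z 0.05 then tool shift mm [-0.3 -0.4 88.3] len 88 level err (tool xy deg) (np.float64(0.05), np.float64(-0.06))
```

Request:
step_arm --dr '[[0, 0, 0], [0, 0, 0], [0, 0, 0], [0, 0, 0], [0, 0, 0], [0, 0, 0], [0, 0, 0], [0, 0, 0]]' --translation '[[0, 0, 0.025], [0, 0, 0.03], [0, 0, 0.016], [0, 0, 0.01], [0, 0, 0.005], [0, 0, 0.0025], [0, 0, 0], [0, 0, 0]]' --jaw '[60, 60, 60, 60, 60, 60, 60, 60]'

```text
time: 22.95
tcp_pos: [526.9, 9.4, 13.0]
eef_rot: [0.001, 0.31, 0.951, 0.0]
contact_force: [-0.6, -0.3, 0.0]
gripper_width: 0.602
```

Request:
step_arm --dr '[[0, 0, 0], [0, 0, 0], [0, 0, 0], [0, 0, 0], [0, 0, 0]]' --translation '[[0, 0, 0], [0, 0, 0], [0, 0, 0], [0, 0, 0], [0, 0, 0]]' --jaw '[30, 30, 30, 30, 30]'

```text
time: 23.45
tcp_pos: [526.5, 9.3, 12.5]
eef_rot: [0.0, 0.31, 0.951, 0.0]
contact_force: [-0.8, 0.3, 5.1]
gripper_width: 0.387
```

Request:
step_arm --dr '[[0, 0, 0], [0, 0, 0], [0, 0, 0], [0, 0, 0], [0, 0, 0], [0, 0, 0], [0, 0, 0], [0, 0, 0]]' --translation '[[0, 0, -0.003], [0, 0, -0.007], [0, 0, -0.02], [0, 0, -0.035], [0, 0, -0.04], [0, 0, -0.035], [0, 0, 0], [0, 0, 0]]' --jaw '[30, 30, 30, 30, 30, 30, 30, 30]'

```text
time: 24.25
tcp_pos: [526.6, 9.5, 153.1]
eef_rot: [0.001, 0.31, 0.951, 0.0]
contact_force: [-0.9, -0.1, -2.1]
gripper_width: 0.383
```

Run:
```python
from h import *
goto(427,-275.5,130,-10.2)
```

```text
t 24.25 tcp [526.6   9.5 153.1] ja 53.93 w 35.6 F [-0.9 -0.1 -2.1]
first turn dr z 64.13 then tool shift mm [-298.1  -47.6   23.5] len 303 level err (tool xy deg) (np.float64(-0.08), np.float64(0.08))
```

Request:
step_arm --dr '[[0, 0, 4], [0, 0, 8], [0, 0, 8], [0, 0, 8], [0, 0, 8], [0, 0, 8], [0, 0, 8], [0, 0, 8], [0, 0, 4.1]]' --translation '[[0, 0, 0], [0, 0, 0], [0, 0, 0], [0, 0, 0], [0, 0, 0], [0, 0, 0], [0, 0, 0], [0, 0, 0], [0, 0, 0]]' --jaw '[30, 30, 30, 30, 30, 30, 30, 30, 30]'

```text
time: 25.15
tcp_pos: [525.4, 9.4, 150.6]
eef_rot: [-0.0, 0.769, 0.64, -0.001]
contact_force: [0.4, -0.1, -1.4]
gripper_width: 0.385
```

Request:
step_arm --dr '[[0, 0, 0], [0, 0, 0], [0, 0, 0], [0, 0, 0], [0, 0, 0], [0, 0, 0], [0, 0, 0], [0, 0, 0], [0, 0, 0], [0, 0, 0]]' --translation '[[-0.0155, -0.0025, 0], [-0.0305, -0.005, 0], [-0.035, -0.0055, 0], [-0.035, -0.0055, 0], [-0.035, -0.0055, 0], [-0.035, -0.0055, 0], [-0.035, -0.0055, 0], [-0.035, -0.0055, 0], [-0.028, -0.0045, 0], [-0.0141, -0.0026, 0]]' --jaw '[30, 30, 30, 30, 30, 30, 30, 30, 30, 30]'

```text
time: 26.15
tcp_pos: [424.1, -278.8, 151.5]
eef_rot: [-0.0, 0.768, 0.641, -0.001]
contact_force: [-0.3, -0.0, -2.1]
gripper_width: 0.389
```

Request:
step_arm --dr '[[0, 0, 0], [0, 0, 0], [0, 0, 0], [0, 0, 0], [0, 0, 0]]' --translation '[[0, 0, 0.013], [0, 0, 0.01], [0, 0, 0], [0, 0, 0], [0, 0, 0]]' --jaw '[30, 30, 30, 30, 30]'

```text
time: 26.65
tcp_pos: [427.0, -275.4, 129.3]
eef_rot: [-0.0, 0.767, 0.642, -0.0]
contact_force: [-0.3, 0.3, -1.3]
gripper_width: 0.384
```

```bash
cat >> h.py <<'E'
def fit(tag):
    import pickle
    s=monitor.observe();im=imaging.capture('wrist');p,M,a=pose(s)
    np.save(tag+'.npy',im);pickle.dump(s,open(tag+'.pkl','wb'))
    cv2.imwrite(f'pics/{tag}.png',cv2.resize(im[:,:,::-1],(800,600)))
    print('tcp',p.round(1),'ja',a.round(2),'t',s['time'])
E
python3 - <<'E'
from h import *
fit('bb')
E
```

```text
tcp [ 427.  -275.4  129.3] ja -10.12 t 26.65
```

View pics/bb.png

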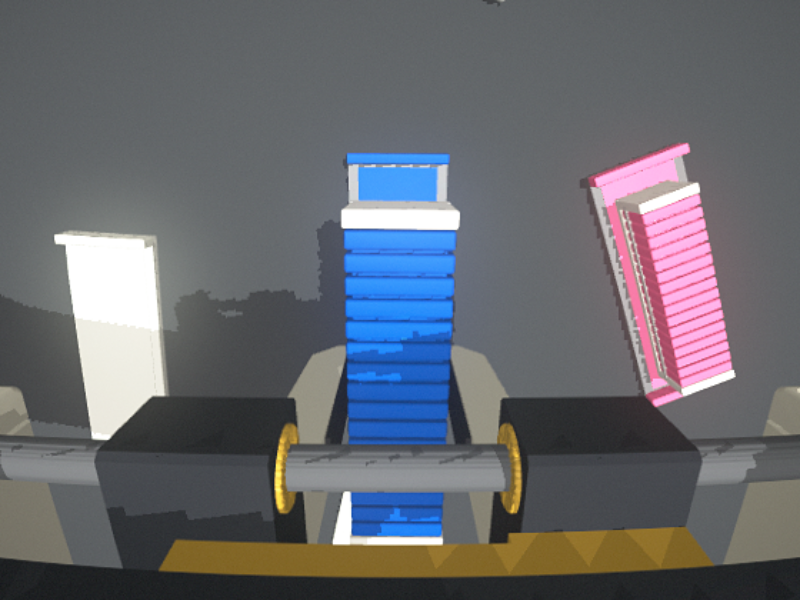

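The bay's far stop is at columns 346–450, rows 153–164. The magazine end is at 342–460, row about 208. The white near-end plate at left belongs to the look-alike behind. Working out the offsets:

```bash
cat >> h.py <<'E'
def sub(tag,cols=(225,335)):
    import pickle
    s=pickle.load(open(tag+'.pkl','rb'));im=np.load(tag+'.npy').astype(np.float32);p,M,a=pose(s);lo,hi=cols
    def ed(r,thr=60):
        g=np.abs(np.diff(im[r,lo:hi],axis=0)).sum(1);i=np.where(g>thr)[0];return lo+i[0]+1,lo+i[-1]+1
    for nm,z,rs in(('stop',16,(109,111)),('plate',6,(118,122,126,130,134,137)),('mag',p[2]+26,(149,152,155,170,185,200,215,230))):
        for r in rs:
            e=ed(r);L=local(unproj('wrist',[(e[0]-.5,r),(e[1]-.5,r)],z,s),p,M)
            print(nm,r,e,'x %.1f y %.1f..%.1f mid %.2f'%(L[0,0],L[0,1],L[1,1],L[:,1].mean()))
    g=np.abs(np.diff(im[:,279],axis=0)).sum(1);i=[r+.5 for r in range(95,165) if g[r]>60]
    print('rows',i);c=lambda r,z:local(unproj('wrist',[(279,r)],z,s),p,M)[0,0].round(1)
    print('as z16 ->',[(r,c(r,16)) for r in i if r<125],'as magtop->',[(r,c(r,p[2]+26)) for r in i if 138<r<155])
E
python3 -c "
from h import *
sub('bb')"
```

```text
stop 109 (np.int64(242), np.int64(315)) x 81.6 y -29.4..31.0 mid 0.81
stop 111 (np.int64(240), np.int64(315)) x 80.0 y -31.1..31.1 mid -0.03
plate 118 (np.int64(244), np.int64(314)) x 74.2 y -29.0..31.4 mid 1.23
plate 122 (np.int64(243), np.int64(314)) x 70.8 y -29.9..31.5 mid 0.80
plate 126 (np.int64(242), np.int64(313)) x 67.4 y -30.9..30.7 mid -0.08
plate 130 (np.int64(243), np.int64(313)) x 64.0 y -30.1..30.8 mid 0.36
plate 134 (np.int64(244), np.int64(313)) x 60.5 y -29.3..30.9 mid 0.79
plate 137 (np.int64(244), np.int64(313)) x 58.0 y -29.4..31.0 mid 0.79
mag 149 (np.int64(238), np.int64(322)) x 64.1 y -16.4..19.4 mid 1.51
mag 152 (np.int64(238), np.int64(322)) x 62.8 y -16.4..19.5 mid 1.51
mag 155 (np.int64(227), np.int64(322)) x 61.5 y -21.2..19.5 mid -0.85
mag 170 (np.int64(241), np.int64(319)) x 55.0 y -15.4..18.4 mid 1.52
mag 185 (np.int64(241), np.int64(319)) x 48.4 y -15.6..18.6 mid 1.52
mag 200 (np.int64(241), np.int64(318)) x 41.5 y -15.8..18.4 mid 1.31
mag 215 (np.int64(241), np.int64(319)) x 34.5 y -16.1..19.1 mid 1.53
mag 230 (np.int64(242), np.int64(319)) x 27.3 y -15.8..19.4 mid 1.77
rows [106.5, 107.5, 113.5, 114.5, 116.5, 139.5, 140.5, 145.5, 146.5, 159.5, 160.5, 161.5]
as z16 -> [(106.5, np.float64(83.5)), (107.5, np.float64(82.7)), (113.5, np.float64(77.9)), (114.5, np.float64(77.1)), (116.5, np.float64(75.5))] as magtop-> [(139.5, np.float64(68.1)), (140.5, np.float64(67.6)), (145.5, np.float64(65.5)), (146.5, np.float64(65.1))]
```

The offsets are -0.7 mm in tool y and about 0 in tool x. Lowering blue.

Request:
step_arm --dr '[[0, 0, 0], [0, 0, 0], [0, 0, 0], [0, 0, 0], [0, 0, 0], [0, 0, 0], [0, 0, 0], [0, 0, 0], [0, 0, 0]]' --translation '[[0, -0.0007, 0.025], [0, 0, 0.035], [0, 0, 0.025], [0, 0, 0.015], [0, 0, 0.009], [0, 0, 0.004], [0, 0, 0.002], [0, 0, 0], [0, 0, 0]]' --jaw '[30, 30, 30, 30, 30, 30, 30, 30, 30]'

```text
time: 27.6
tcp_pos: [426.6, -275.6, 14.9]
eef_rot: [0.001, 0.767, 0.642, 0.0]
contact_force: [0.2, -0.7, -1.5]
gripper_width: 0.383
```

Request:
step_arm --dr '[[0, 0, 0], [0, 0, 0], [0, 0, 0], [0, 0, 0], [0, 0, 0]]' --translation '[[0, 0, 0.001], [0, 0, 0.0008], [0, 0, 0.0004], [0, 0, 0], [0, 0, 0]]' --jaw '[30, 30, 30, 30, 30]'

```text
time: 28.1
tcp_pos: [426.4, -275.5, 12.4]
eef_rot: [0.0, 0.767, 0.642, 0.0]
contact_force: [-0.2, 1.1, 5.7]
gripper_width: 0.384
```

Contact. I'll release, rise, and head to green at (476.7,-62.3), jaw 54.2.

Request:
step_arm --dr '[[0, 0, 0], [0, 0, 0], [0, 0, 0], [0, 0, 0], [0, 0, 0], [0, 0, 0], [0, 0, 0], [0, 0, 0], [0, 0, 0], [0, 0, 0]]' --translation '[[0, 0, 0], [0, 0, 0], [0, 0, 0], [0, 0, -0.01], [0, 0, -0.03], [0, 0, -0.04], [0, 0, -0.04], [0, 0, -0.03], [0, 0, 0], [0, 0, 0]]' --jaw '[60, 60, 60, 60, 60, 60, 60, 60, 60, 60]'

```text
time: 29.1
tcp_pos: [426.5, -275.3, 163.0]
eef_rot: [0.001, 0.767, 0.642, 0.001]
contact_force: [0.2, 0.5, -0.4]
gripper_width: 0.597
```

Run:
```python
from h import *
goto(476.7,-62.3,140,54.2)
```

```text
t 29.10 tcp [ 426.5 -275.3  163. ] ja -10.16 w 55.5 F [ 0.2  0.5 -0.4]
first turn dr z -64.36 then tool shift mm [ 83.9 202.1  23.4] len 220 level err (tool xy deg) (np.float64(-0.01), np.float64(0.12))
```

Request:
step_arm --dr '[[0, 0, -8.04], [0, 0, -8.04], [0, 0, -8.04], [0, 0, -8.04], [0, 0, -8.04], [0, 0, -8.04], [0, 0, -8.04], [0, 0, -8.04]]' --translation '[[0, 0, 0], [0, 0, 0], [0, 0, 0], [0, 0, 0], [0, 0, 0], [0, 0, 0], [0, 0, 0], [0, 0, 0]]' --jaw '[60, 60, 60, 60, 60, 60, 60, 60]'

```text
time: 29.9
tcp_pos: [425.4, -275.0, 160.7]
eef_rot: [-0.001, 0.305, 0.952, 0.0]
contact_force: [0.3, 0.3, 0.2]
gripper_width: 0.597
```

Request:
step_arm --dr '[[0, 0, 0], [0, 0, 0], [0, 0, 0], [0, 0, 0], [0, 0, 0], [0, 0, 0], [0, 0, 0], [0, 0, 0], [0, 0, 0], [0, 0, 0]]' --translation '[[0.014, 0.0337, 0], [0.014, 0.0337, 0], [0.014, 0.0337, 0], [0.014, 0.0337, 0], [0.014, 0.0337, 0], [0.014, 0.0337, 0], [0, 0, 0.023], [0, 0, 0], [0, 0, 0], [0, 0, 0]]' --jaw '[60, 60, 60, 60, 60, 60, 60, 60, 60, 60]'

```text
time: 30.9
tcp_pos: [476.3, -63.3, 139.1]
eef_rot: [-0.0, 0.309, 0.951, -0.0]
contact_force: [0.1, -0.4, 0.5]
gripper_width: 0.6
```

Run:
```python
from h import *
look('gr',38,(400,560,-150,40),['green'])
goto(476.7,-62.3,12.3,54.2)
```

```text
gr 38 green [(array([477.2, -61.6], dtype=float32), array([116.7,  35.4], dtype=float32), 144.1)]
t 30.9 tcp [476.3 -63.3 139.1] jaw ang 54.04 tilt 0.04 w 55.8
t 30.95 tcp [476.5 -63.3 139.4] ja 54.04 w 55.9 F [ 0.4 -0.2 -0.3]
first turn dr z -0.16 then tool shift mm [  0.4   1.  127.1] len 127 level err (tool xy deg) (np.float64(-0.01), np.float64(-0.01))
```

Request:
step_arm --dr '[[0, 0, 0], [0, 0, 0], [0, 0, 0], [0, 0, 0], [0, 0, 0], [0, 0, 0], [0, 0, 0], [0, 0, 0], [0, 0, 0]]' --translation '[[0.0004, 0.0008, 0.025], [0, 0, 0.035], [0, 0, 0.03], [0, 0, 0.02], [0, 0, 0.01], [0, 0, 0.005], [0, 0, 0.002], [0, 0, 0], [0, 0, 0]]' --jaw '[60, 60, 60, 60, 60, 60, 60, 60, 60]'

```text
time: 31.85
tcp_pos: [477.2, -61.6, 12.8]
eef_rot: [0.001, 0.308, 0.951, 0.0]
contact_force: [0.2, -0.8, -0.3]
gripper_width: 0.601
```

Request:
step_arm --dr '[[0, 0, 0], [0, 0, 0], [0, 0, 0], [0, 0, 0], [0, 0, 0]]' --translation '[[0, 0, 0], [0, 0, 0], [0, 0, 0], [0, 0, 0], [0, 0, 0]]' --jaw '[30, 30, 30, 30, 30]'

```text
time: 32.35
tcp_pos: [476.6, -61.6, 12.3]
eef_rot: [0.0, 0.308, 0.951, -0.0]
contact_force: [-1.2, -1.1, 6.8]
gripper_width: 0.389
```

Request:
step_arm --dr '[[0, 0, 0], [0, 0, 0], [0, 0, 0], [0, 0, 0], [0, 0, 0], [0, 0, 0], [0, 0, 0], [0, 0, 0]]' --translation '[[0, 0, -0.003], [0, 0, -0.007], [0, 0, -0.02], [0, 0, -0.035], [0, 0, -0.04], [0, 0, -0.035], [0, 0, 0], [0, 0, 0]]' --jaw '[30, 30, 30, 30, 30, 30, 30, 30]'

```text
time: 33.15
tcp_pos: [476.9, -61.5, 152.8]
eef_rot: [0.001, 0.308, 0.951, 0.0]
contact_force: [-0.6, -0.1, -2.9]
gripper_width: 0.384
```

Run:
```python
from h import *
goto(445.5,315.5,130,2.2)
```

```text
t 33.15 tcp [476.9 -61.5 152.8] ja 54.14 w 35.7 F [-0.6 -0.1 -2.9]
first turn dr z 51.94 then tool shift mm [377.9 -16.9  22.1] len 379 level err (tool xy deg) (np.float64(-0.09), np.float64(0.06))
```

Request:
step_arm --dr '[[0, 0, 4], [0, 0, 8], [0, 0, 8], [0, 0, 8], [0, 0, 8], [0, 0, 8], [0, 0, 4.94], [0, 0, 3]]' --translation '[[0, 0, 0], [0, 0, 0], [0, 0, 0], [0, 0, 0], [0, 0, 0], [0, 0, 0], [0, 0, 0], [0, 0, 0]]' --jaw '[30, 30, 30, 30, 30, 30, 30, 30]'

```text
time: 33.95
tcp_pos: [475.6, -61.3, 150.4]
eef_rot: [-0.001, 0.694, 0.719, -0.001]
contact_force: [0.1, -0.2, -2.7]
gripper_width: 0.386
```

Request:
step_arm --dr '[[0, 0, 0], [0, 0, 0], [0, 0, 0], [0, 0, 0], [0, 0, 0], [0, 0, 0], [0, 0, 0], [0, 0, 0], [0, 0, 0], [0, 0, 0]]' --translation '[[0.019, -0.0017, 0], [0.038, -0.0017, 0], [0.044, -0.0017, 0], [0.044, -0.0017, 0], [0.044, -0.0017, 0], [0.044, -0.0017, 0], [0.044, -0.0017, 0], [0.044, -0.0017, 0], [0.038, -0.0017, 0], [0.0189, -0.0016, 0]]' --jaw '[30, 30, 30, 30, 30, 30, 30, 30, 30, 30]'

```text
time: 34.95
tcp_pos: [443.7, 318.9, 150.0]
eef_rot: [-0.0, 0.692, 0.722, -0.001]
contact_force: [-0.1, -0.5, -2.8]
gripper_width: 0.381
```

Request:
step_arm --dr '[[0, 0, 0], [0, 0, 0], [0, 0, 0], [0, 0, 0], [0, 0, 0]]' --translation '[[0, 0, 0.013], [0, 0, 0.01], [0, 0, 0], [0, 0, 0], [0, 0, 0]]' --jaw '[30, 30, 30, 30, 30]'

```text
time: 35.45
tcp_pos: [445.8, 314.3, 129.2]
eef_rot: [0.0, 0.694, 0.72, -0.0]
contact_force: [0.4, 0.3, -2.8]
gripper_width: 0.385
```

Run:
```python
from h import *
fit('gb');sub('gb')
```

```text
tcp [445.8 314.3 129.2] ja 2.09 t 35.45
stop 109 (np.int64(243), np.int64(316)) x 81.4 y -28.3..32.1 mid 1.86
stop 111 (np.int64(242), np.int64(316)) x 79.8 y -29.2..32.1 mid 1.45
plate 118 (np.int64(244), np.int64(315)) x 73.9 y -28.7..32.5 mid 1.89
plate 122 (np.int64(243), np.int64(315)) x 70.5 y -29.7..32.6 mid 1.46
plate 126 (np.int64(243), np.int64(315)) x 67.1 y -29.8..32.7 mid 1.46
plate 130 (np.int64(243), np.int64(315)) x 63.7 y -29.9..32.8 mid 1.46
plate 134 (np.int64(245), np.int64(314)) x 60.3 y -28.2..32.0 mid 1.89
plate 137 (np.int64(245), np.int64(314)) x 57.7 y -28.3..32.1 mid 1.89
mag 149 (np.int64(237), np.int64(321)) x 63.8 y -16.6..19.2 mid 1.34
mag 152 (np.int64(237), np.int64(320)) x 62.6 y -16.6..18.9 mid 1.12
mag 155 (np.int64(237), np.int64(320)) x 61.3 y -16.7..18.9 mid 1.12
mag 170 (np.int64(239), np.int64(318)) x 54.8 y -16.0..18.2 mid 1.12
mag 185 (np.int64(240), np.int64(318)) x 48.1 y -15.8..18.5 mid 1.34
mag 200 (np.int64(240), np.int64(317)) x 41.3 y -16.0..18.2 mid 1.11
mag 215 (np.int64(241), np.int64(317)) x 34.3 y -15.8..18.5 mid 1.34
mag 230 (np.int64(241), np.int64(316)) x 27.1 y -16.0..18.3 mid 1.11
rows [105.5, 112.5, 113.5, 114.5, 115.5, 138.5, 139.5, 144.5, 158.5, 159.5, 160.5]
as z16 -> [(105.5, np.float64(84.1)), (112.5, np.float64(78.5)), (113.5, np.float64(77.7)), (114.5, np.float64(76.9)), (115.5, np.float64(76.1))] as magtop-> [(138.5, np.float64(68.2)), (139.5, np.float64(67.8)), (144.5, np.float64(65.7))]
```

View pics/gb.png

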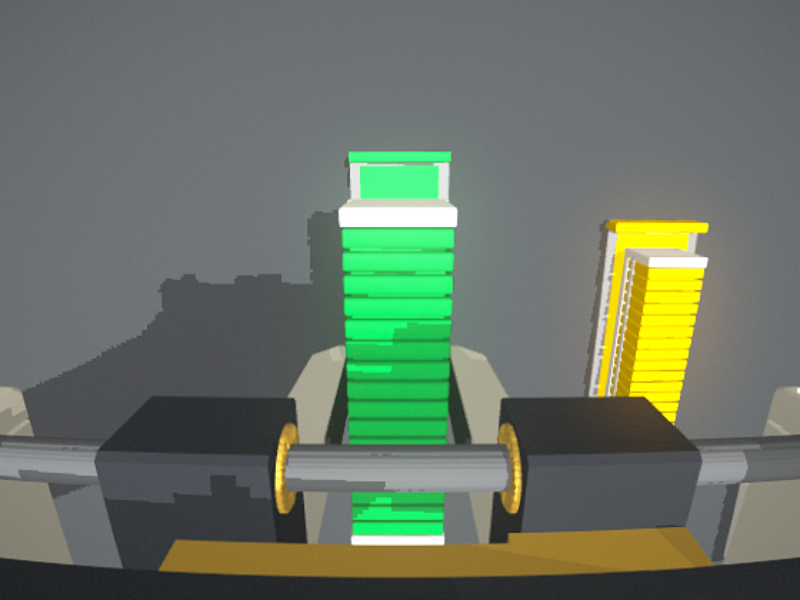

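Green is centred over its bay to within about 0.5 mm, with the stop at columns 348–451 and the magazine end at 340–457. Lowering with +0.5 and +0.4 mm corrections.

Request:
step_arm --dr '[[0, 0, 0], [0, 0, 0], [0, 0, 0], [0, 0, 0], [0, 0, 0], [0, 0, 0], [0, 0, 0], [0, 0, 0], [0, 0, 0]]' --translation '[[0.0005, 0.0004, 0.025], [0, 0, 0.035], [0, 0, 0.025], [0, 0, 0.015], [0, 0, 0.009], [0, 0, 0.004], [0, 0, 0.0015], [0, 0, 0], [0, 0, 0]]' --jaw '[30, 30, 30, 30, 30, 30, 30, 30, 30]'

```text
time: 36.4
tcp_pos: [446.0, 316.3, 15.3]
eef_rot: [0.0, 0.693, 0.721, 0.001]
contact_force: [0.5, -0.5, -2.9]
gripper_width: 0.388
```

Request:
step_arm --dr '[[0, 0, 0], [0, 0, 0], [0, 0, 0], [0, 0, 0], [0, 0, 0]]' --translation '[[-0.0008, 0, 0.001], [0, 0, 0.001], [0, 0, 0.0006], [0, 0, 0], [0, 0, 0]]' --jaw '[30, 30, 30, 30, 30]'

```text
time: 36.9
tcp_pos: [445.8, 315.3, 12.3]
eef_rot: [-0.0, 0.693, 0.721, 0.0]
contact_force: [-1.2, -0.7, 5.6]
gripper_width: 0.39
```

Request:
step_arm --dr '[[0, 0, 0], [0, 0, 0], [0, 0, 0], [0, 0, 0], [0, 0, 0], [0, 0, 0], [0, 0, 0], [0, 0, 0], [0, 0, 0], [0, 0, 0]]' --translation '[[0, 0, 0], [0, 0, 0], [0, 0, 0], [0, 0, -0.01], [0, 0, -0.03], [0, 0, -0.04], [0, 0, -0.045], [0, 0, -0.045], [0, 0, 0], [0, 0, 0]]' --jaw '[60, 60, 60, 60, 60, 60, 60, 60, 60, 60]'

```text
time: 37.9
tcp_pos: [445.9, 315.7, 183.6]
eef_rot: [-0.0, 0.693, 0.721, 0.001]
contact_force: [-0.4, 0.3, -0.4]
gripper_width: 0.6
```

Request:
step_arm --dr '[[0, 0, 0], [0, 0, 0], [0, 0, 0], [0, 0, 0], [0, 0, 0]]' --translation '[[0, 0, -0.03], [0, 0, -0.04], [0, 0, -0.04], [0, 0, 0], [0, 0, 0]]' --jaw '[60, 60, 60, 60, 60]'

```text
time: 38.4
tcp_pos: [445.3, 315.2, 291.4]
eef_rot: [-0.0, 0.693, 0.721, -0.0]
contact_force: [0.1, -0.7, -0.8]
gripper_width: 0.599
```

Run:
```python
from h import *
bays={'yellow':(611,281,92.1),'pink':(600,-303,101.6),'blue':(426.5,-275.5,79.8),'green':(446,315.5,92.2)}
rows=[]
for n in('scene','side'):
    im=imaging.capture(n);r=[]
    for c,(x,y,a) in bays.items():
        # crop rectified along the bay at z=6, 2px/mm
        u=np.array([np.cos(np.radians(a)),np.sin(np.radians(a))]);v=np.array([-u[1],u[0]])
        A,B=np.meshgrid(np.arange(-97,97,.5),np.arange(70,-70,-.5))
        P=np.stack([x+A*u[0]+B*v[0],y+A*u[1]+B*v[1],np.full_like(A,6)],-1)
        q=proj(n,P).reshape(*A.shape,2).astype(np.float32);r.append(cv2.remap(im,q[...,0],q[...,1],cv2.INTER_LINEAR))
    rows+= [np.hstack(r[:2]),np.hstack(r[2:])]
    cv2.imwrite(f'pics/{n}_end.png',im[:,:,::-1])
f=np.vstack(rows);cv2.imwrite('pics/end.png',cv2.resize(f,(776,560)).copy()[:,:,::-1])
s0=cv2.imread('pics/scene0.png').astype(int);s1=cv2.imread('pics/scene_end.png').astype(int)
d=np.abs(s1-s0).sum(2);print('pot diff',(d[270:305,200:235]>80).sum(),'slidebox',(d[300:340,258:306]>80).sum())
g0=cv2.imread('pics/side0.png').astype(int);g1=cv2.imread('pics/side_end.png').astype(int);d=np.abs(g1-g0).sum(2)
print('side pot',(d[165:200,352:382]>80).sum(),'box',(d[133:166,305:345]>80).sum())
```

```text
pot diff 0 slidebox 0
side pot 0 box 0
```

View pics/end.png

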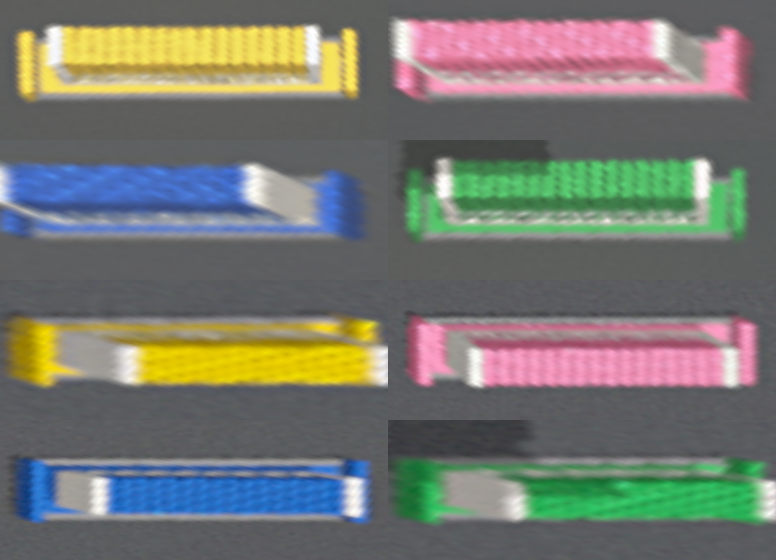

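View pics/side_end.png

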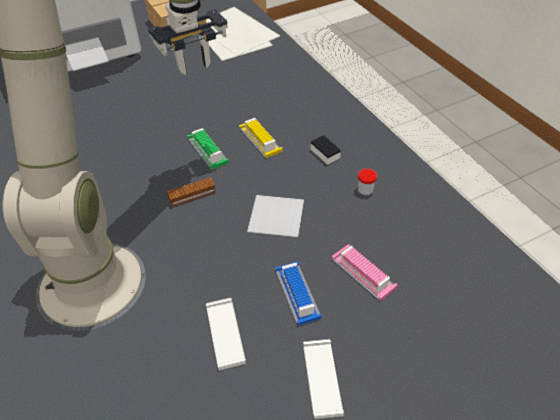

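All four magazines lie flat and in line in their own bays, the tray is empty, and the pot and slide box are unchanged pixel for pixel. Handing in.

```bash
python3 -c "
from rig import workorder
print(workorder.finish_job())"
```

```text
the job is handed in; nothing more can be done
None
```

All four magazines are in their own colour bays, and the job was handed in at about 38.5 s on the robot's clock. I placed yellow first, then pink, then blue, then green. Each was carried level, lowered slowly until it touched the plate (3–9 N), and then released.

**Centring:** The last wrist picture before each set-down put the blue and green magazines within about 1 mm of the bay centre. Yellow needed a 1.3 mm correction and pink one of 2.6 by 3.7 mm. After release, pictures of all four show them flat and in line between the stops. I measured the end gaps after placing only for yellow and green, and they were about even. For pink and blue I judged centring from the pictures.

**Bystanders and gripper:** The pot and slide box did not move; start and end pictures from both fixed cameras show no difference there. The gripper is clear of everything, about 290 mm up.

**Disagreements:** The fixed cameras and the wrist camera differed by 3–6 mm on where the bays are. I went with the wrist view, comparing magazine and bay in the same picture.

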